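# Clear the denture cup and pop open the touch-latch bin

### The arm

A 6-joint arm with a two-finger parallel gripper is mounted at the origin on the work surface. World frame = base frame: x ahead of the robot, y to its left, z up, the work surface at z = 0. Lengths are in mm, angles in rad, forces in N, time in s.
With the tool pointing down it reaches from about 400 to 825 mm from the base axis. Payload 7 kg.
Tool frame: the origin (TCP) lies midway between the tips of the shut fingers; the grasp point (between the pads) lies 19 mm behind it (bot.grip_depth is the distance from the TCP to the grasp point, in mm); z points along the fingers, y is the direction in which the jaws open and shut (so a half turn about z gives the same grasp; the last joint's range is limited). The gripper opens to 88 mm and grips with 3 to 60 N. Pads are 19 mm wide; open, the fingers measure 130 mm over their backs; the gripper's body (78 mm by 193 mm) begins 47 mm behind the grasp point.
Start: joints at [-0.97, 0.359, 0.012, 0, -1.224, -0.288], TCP at [207.687, -642.232, 226.561] pointing down, gripper open.
Joint ranges: [-3.07, 3.07], [-1.43, 2.12], [-1.02, 1.25], [-3.03, 1.67], [-3.05, -0], [-3.03, 3.03]. Speed limits (rad/s): [2.39, 2.39, 3.01, 3.14, 3.14, 3.14].

### API

Orientations are given as [roll, pitch, yaw] about the fixed x, y, z axes, in that order (R = Rz(yaw) Ry(pitch) Rx(roll)).
In Python, from station import bot gives the robot as it stands. The module is installed in compiled form; this text tells all that it offers.
- The arm moves only by the tool step_arm, never from a script. Its argument "steps" is a list of rows, each an object with "linear": the shift along the tool's x, y, z in cm, a list of three; "spin": the turn about the tool's z in degrees. A call has 1 to 12 rows; each row is the pose to reach, as a shift and turn from the pose commanded when the call began, along the tool's axes at that moment; what a row does not reach only later rows make up. A row lasts 1/12 s, in which the tool goes at most 41.7 mm and 7.16 degrees, less where a joint would pass 70% of its speed; a pose out of reach is approached as far as the arm can. A call with a gripper value outside its range is refused whole. "gripper" is the closure, from -1 (fully open) to 1 (shut), so that 0 is half open, set as the call begins (left out, the last holds). The fingers move at their own pace and stop on an object; the grip force is fixed at half the most. Time passes only in rows, so rows that repeat a pose let the fingers close. It gives the time, the measured TCP pose, the force and the opening at its end, in the units of the state.
- bot.get_state(): the state, without advancing time (a new reading comes with each control period).
- bot.camera(name): name is "side" or "top" or "wrist"; returns (picture, depth): 384x512x3 uint8, red, green, blue; 384x512 float32, mm along the optical axis (not along the pixel's ray), 0 where there is no reading.
- bot.calibration(name): a dict with "camera_matrix" (3x3 intrinsics, pixels), "k1" (the pictures are not rectified: a ray, as slopes to the right and down, at radius r is drawn at 1 + k1 r^2 times it, then the intrinsics apply), "cam_to_world" (4x4, takes a point from camera to world coordinates); the wrist camera has in their place "mount" (4x4, takes a point from camera to tool coordinates, whose origin is the TCP and whose axes are the flange's). Camera axes: x right, y down, z forward; pixel columns grow to the right and rows downward; lengths in mm; the calibration is good to about 2 mm. A picture is of the moment at which its call begins: read the wrist's pose just before it. calibration takes no time and is no camera call.
- bot.close_job(): hands the job in, once; it reports no verdict.
The state is a dict: "clock": time; "joint_positions": joint angles; "qvel": joint speeds; "joint_torque": joint torques, N m; "ee_pos": TCP position; "ee_rot": TCP orientation; "ft_force": force on the tool from outside, world axes, zero at the start; "torque": the same for the moment, N m; "opening": finger opening in mm.
Only numpy, scipy, OpenCV 4.12 (cv2) and the standard library are available. Lean on these libraries where they do the work, as an engineer would, in place of code of your own. Each camera call takes 0.05 s, during which the arm holds its last target.

### The job

The flap of the round bin opens at a touch, but the lidded denture cup stands in its way. Without picking anything up, push the cup along the counter with the fingers until it stands upright on the square wooden inlay; only then press the block at the top of the flap inwards until its catch lets go and the flap springs ajar, and let it swing out freely. Leave the tray, clipper, hairbrush, tumbler, soap bottle and jar where they are.

Things in the scene. Friction and masses are not known exactly. Their poses are not given: they have to be found in the camera images.
- bin: Round white tilt-out bin fixed to the counter, 170 mm diameter, 127 mm high. Origin: centre of its underside; x points from front to back (the flap is on its -x side), z up. The flap spans 45 degrees to each side of the front, 22 to 118 mm high; its hinge is a level line along the bin's y at x = -82 mm, 20 mm above the counter.
- flap (a joint): Tilt of the bin's front flap, rad. 0 = shut, held by the catch. Pressed in at the top it goes negative (stop at -0.075, 6 mm in at the block); the catch lets go at about -0.035 to -0.045 (3 to 4 mm in, some 5 N). Then, as the finger backs off, a spring swings the top out towards -x of the bin, to the stop at 0.5 (ajar).
- press_pad (a point): Centre of the outer face of the grey block at the top middle of the flap: 50 mm wide (bin y), 24 mm tall, standing 19 mm out from the flap; shut, the face lies 104 mm in front of the bin's origin and its centre 105 mm above the counter. Moves with the flap. x of the point points into the bin while the flap is shut.
- cup_center (a point): Centre, half-way up, of the loose lidded denture cup, aqua plastic: square with rounded corners, 80 x 80 mm, 75 mm high, straight sides, about 0.2 kg; axes along its sides, z up. It stands close in front of the flap, where the flap would hit it.
- inlay_center (a point): Centre of a square wooden inlay in the counter, 120 x 120 mm, flush (no step), to the left or to the right of the cup; the tray lies on the other side.
- tray: Small loose stainless steel tray, 120 x 120 mm, rim 18 mm high; origin at the centre of its underside. Leave alone.
- clipper: Chrome nail clipper lying in the tray, 66 mm long, 13 mm wide, 11 mm high; origin under its middle. Leave alone.
- hairbrush: Brown plastic hairbrush lying bristles up between the cup and the robot, 210 mm long (along its x), 62 mm wide, 30 mm high; origin near its middle, on the counter. Leave alone.
- tumbler: White ceramic tumbler, 72 mm diameter, 100 mm high, standing beyond or beside the bin; origin at the centre of its underside. Leave alone.
- soap: Amber soap bottle, 64 mm diameter, 150 mm high, standing beyond or beside the bin; origin at the centre of its underside. Leave alone.
- jar: Clear jar with a metal lid, 72 mm diameter, 75 mm high, standing beyond or beside the bin; origin at the centre of its underside. Leave alone.
There are look-alikes about, which are no part of the job. What is shaped like the bin but black or red is not meant.

How it is judged (in metres and radians):
On the way, in this order (a step that is already met when the one before it is completed fails the run):
1. the denture cup stands on the inlay while the flap is still shut (horizontal distance between cup_center and inlay_center below 0.03 m and value of joint flap below 0.06 rad), for 0.2 s.
2. the catch has let go and the flap has sprung ajar (value of joint flap above 0.4 rad), for 0.2 s.
At the end, for the whole second after the job is handed in: The flap stands ajar, over 0.4 rad open and at rest; the cup stands upright on the counter with its centre within 30 mm of the centre of the inlay (value of joint flap above 0.4 rad and velocity of joint flap below 0.1 rad/s and horizontal distance between cup_center and inlay_center below 0.03 m and height (world z) of cup_center below 0.042 m and angle between cup_center's own z axis and vertical below 0.1 rad); the robot touches nothing.
It fails at once if the cup is lifted off the counter (over 12 mm) or tipped (over 0.35 rad) (height (world z) of cup_center above 0.0495 m or angle between cup_center's own z axis and vertical above 0.35 rad).
It fails at once if the flap comes open before the cup is on the inlay (value of joint flap above 0.1 rad and horizontal distance between cup_center and inlay_center above 0.035 m).
It fails at once if the tray, clipper, hairbrush, tumbler, soap or jar is moved by more than 20 mm (distance of any of tray, clipper, hairbrush, tumbler, soap, jar from where it was at the start of the episode above 0.02 m).
It also fails if it takes over 64 s, if anything falls off the work surface, if the arm or the gripper's body presses on something with over 40 N, if the wrist force passes 120 N, or if a joint passes its speed limit or range.

## Working session

There is one attempt and no reset: what is moved stays moved. The work goes in short steps, Python scripts to look and compute and a tool call to move; the robot and the scene stay as the last step left them, time stands still between calls to the robot, and variables do not carry over. Pictures are saved under pics/ and viewed, and the job is handed in when it is done.

Besides the shell and the picture viewer there is one more tool, called in YAML: its name, and indented under it one key for each argument. step_arm: Moves the arm, as the interface text tells. Its arguments: {"type":"object","properties":{"steps":{"type":"array"},"gripper":{"type":"number"}},"required":["steps"]}

```bash
mkdir -p pics; python3 - <<'E'
from station import bot
import cv2
s=bot.get_state();print(s)
for n in("top","side"):
    p,d=bot.camera(n);c=bot.calibration(n);print(n,c)
    cv2.imwrite(f"pics/{n}0.png",cv2.cvtColor(p,cv2.COLOR_RGB2BGR))
    import numpy as np;np.save(f"{n}0.npy",d);np.save(f"{n}0p.npy",p)
E
```

```text
{'clock': 0.0, 'joint_positions': array([-9.69941626e-01,  3.59366684e-01,  1.10418647e-02, -3.33776254e-04,
       -1.22407313e+00, -2.88079890e-01]), 'qvel': array([ 0.00037892, -0.00115678, -0.00128634,  0.00248084,  0.00160215,
        0.00053036]), 'joint_torque': array([-1.29392192e-03, -5.82725573e+01,  2.93055707e+01,  6.99680507e+00,
        7.12796827e-03, -9.40807922e-05]), 'ee_pos': array([ 207.50325107, -641.80140461,  225.6312927 ]), 'ee_rot': array([ 3.13996788e+00, -1.54241279e-04, -2.82893139e+00]), 'ft_force': array([-0.15935379, -0.61446255,  0.46401821]), 'torque': array([-0.01086634,  0.02238614,  0.03586655]), 'opening': 87.62182727457115}
top {'camera_matrix': array([[360.99832196,   0.        , 249.87761356],
       [  0.        , 360.99832196, 191.62589926],
       [  0.        ,   0.        ,   1.        ]]), 'k1': 0.03999974954992699, 'cam_to_world': array([[-2.44500338e-03, -9.93352868e-01,  1.15083018e-01,
         3.98301392e+02],
       [-9.99954082e-01,  1.36230578e-03, -9.48568059e-03,
         2.86629598e+01],
       [ 9.26584976e-03, -1.15100927e-01, -9.93310586e-01,
         1.01347351e+03],
       [ 0.00000000e+00,  0.00000000e+00,  0.00000000e+00,
         1.00000000e+00]])}
side {'camera_matrix': array([[361.80001562,   0.        , 260.5553294 ],
       [  0.        , 361.80001562, 196.0842122 ],
       [  0.        ,   0.        ,   1.        ]]), 'k1': -0.10127480397985127, 'cam_to_world': array([[-9.61086438e-01, -2.04567945e-01,  1.85647019e-01,
         2.58032318e+02],
       [-2.76239065e-01,  7.17035478e-01, -6.39962579e-01,
         7.73548567e+02],
       [-2.19966899e-03, -6.66342314e-01, -7.45642731e-01,
         9.38538454e+02],
       [ 0.00000000e+00,  0.00000000e+00,  0.00000000e+00,
         1.00000000e+00]])}
```

View pics/top0.png

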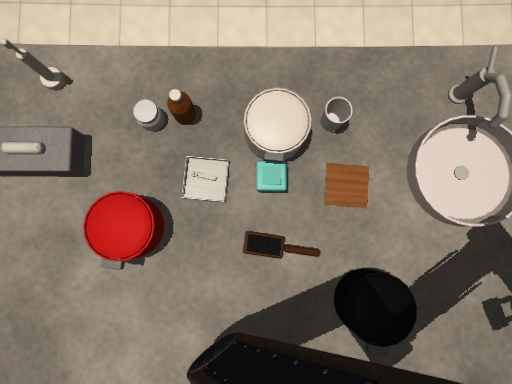

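View pics/side0.png

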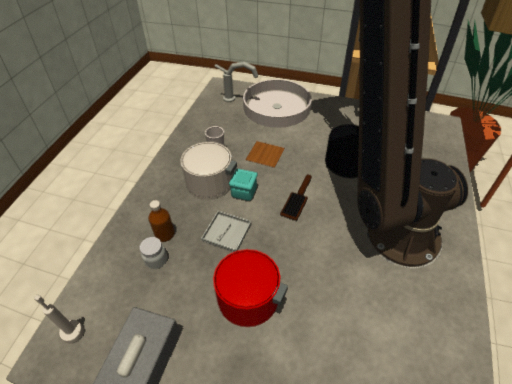

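The top view shows the white bin at (278,120) with its block below it at about (277,155). The cup is at (272,177), the inlay at (347,186), the tray at (206,179) and the brush at (280,245). Next I measure them.

```bash
cat > h.py <<'E'
import numpy as np,cv2
from station import bot
def ray(n,uv):
    c=bot.calibration(n);K=c["camera_matrix"]
    x=np.array([(uv[0]-K[0,2])/K[0,0],(uv[1]-K[1,2])/K[1,1]]);y=x.copy()
    for _ in range(20): y=x/(1+c["k1"]*(y@y))
    T=c["cam_to_world"];return T[:3,3],T[:3,:3]@np.array([y[0],y[1],1])
def onz(n,uv,z):
    o,d=ray(n,uv);return (o+d*(z-o[2])/d[2])
def comps(p,lo,hi,amin=80):
    m=cv2.inRange(cv2.cvtColor(p,cv2.COLOR_RGB2HSV),lo,hi)
    return [c for c in cv2.findContours(m,cv2.RETR_EXTERNAL,cv2.CHAIN_APPROX_NONE)[0] if cv2.contourArea(c)>amin]
def rect(n,c,z):
    w=np.array([onz(n,q[0],z)[:2] for q in c],np.float32)
    return cv2.minAreaRect(w)
E
python3 - <<'E'
from h import *
p=np.load("top0p.npy");d=np.load("top0.npy")
for c in comps(p,(78,80,50),(95,255,255)): print("cup",c.reshape(-1,2).mean(0),rect("top",c,75))
hsv=cv2.cvtColor(p,cv2.COLOR_RGB2HSV)
print([hsv[v,u] for u,v in((272,172),(272,188),(347,186),(265,245),(278,120),(277,155))])
for c in comps(p,(5,100,60),(18,255,220)): print("br",c.reshape(-1,2).mean(0),rect("top",c,0))
for c in comps(p,(0,0,170),(40,60,255)):
    if 90<c[:,0,1].mean()<150 and 240<c[:,0,0].mean()<310:
        print("bin lid",cv2.minEnclosingCircle(np.array([onz("top",q[0],127)[:2] for q in c],np.float32)),c[:,0].min(0),c[:,0].max(0))
big=cv2.resize(p[80:270,170:380],None,fx=3.8,fy=3.1,interpolation=cv2.INTER_CUBIC)
big=cv2.resize(p[85:265,180:380],None,fx=4,fy=3.3333,interpolation=cv2.INTER_CUBIC)
big=cv2.resize(p[90:240,180:380],None,fx=4,fy=4,interpolation=cv2.INTER_CUBIC)
cv2.imwrite("pics/crop0.png",big[...,::-1])
E
```

```text
cup [271.06306306 175.73873874] ((548.5252685546875, -36.22782897949219), (79.2686538696289, 79.8574447631836), 89.93952178955078)
[array([ 83, 102, 193], dtype=uint8), array([ 83,  95, 199], dtype=uint8), array([ 12, 172, 150], dtype=uint8), array([30, 11, 23], dtype=uint8), array([ 18,  35, 231], dtype=uint8), array([ 34,  17, 117], dtype=uint8)]
br [279.7   246.915] ((360.6768798828125, -68.30947875976562), (210.0064239501953, 60.7984504699707), 81.51949310302734)
br [346.45121951 185.02439024] ((534.3676147460938, -254.284912109375), (120.88056945800781, 120.64392852783203), 84.86434936523438)
br [178.19148936 105.90425532] ((766.96630859375, 219.1978302001953), (77.2856674194336, 68.03304290771484), 31.989492416381836)
bin lid ((683.903564453125, -48.91544723510742), 85.11917114257812) [244  88] [310 152]
```

View pics/crop0.png

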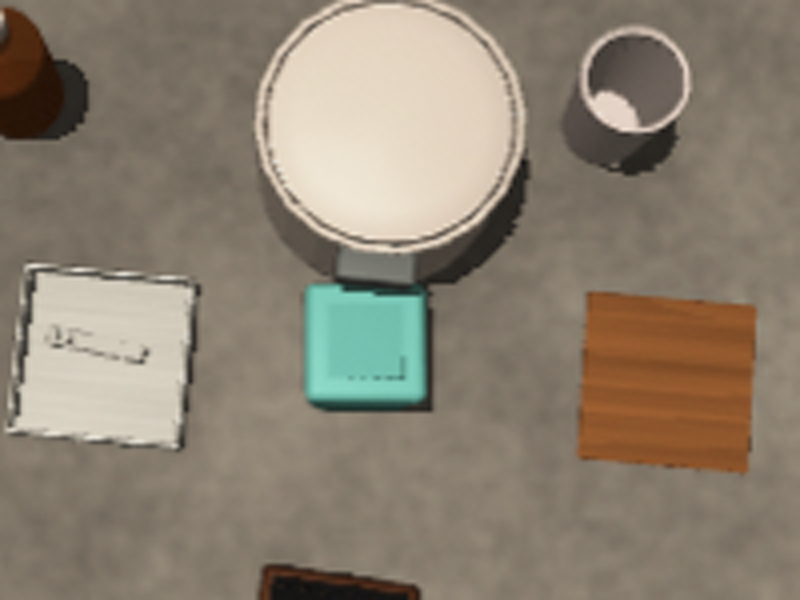

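```bash
python3 - <<'E'
from h import *
p=np.load("top0p.npy");d=np.load("top0.npy")
# block top face: crop px (342..415,252..280)
for c in ((340,250),(415,253),(413,283),(335,277)):
    uv=(c[0]/4+180-.4,c[1]/4+90-.4); print("block",onz("top",uv,117))
def pt(u,v):
    o,dd=ray("top",(u,v));return o+dd*d[v,u]
for u,v in((272,172),(272,188),(270,180),(264,180),(280,180),(278,120),(276,156),(206,185)): print((u,v),pt(u,v).round(1))
# cup points with z in 60..80
T=bot.calibration("top")["cam_to_world"]
P=[pt(u,v) for v in range(150,200) for u in range(245,300)];P=np.array(P)
q=P[(P[:,2]>66)&(P[:,2]<82)];print("cup",len(q),np.percentile(q,[1,50,99],axis=0),q.mean(0),cv2.minAreaRect(q[:,:2].astype(np.float32)))
for c,z in (((25,263),18),((200,280),18),((182,450),18),((5,432),18)):
    print("tray",onz("top",(c[0]/4+180,c[1]/4+90),z))
ps=np.load("side0p.npy")
cv2.imwrite("pics/s1.png",cv2.resize(ps[130:250,160:320],None,fx=5,fy=5,interpolation=cv2.INTER_CUBIC)[...,::-1])
E
```

```text
block [602.85271316 -17.41919831 117.        ]
block [600.87461332 -64.88547879 117.        ]
block [581.58065787 -63.38266783 117.        ]
block [585.48147206 -14.14162172 117.        ]
(272, 172) [559.2 -38.8  73.8]
(272, 188) [517.1 -38.7  70.1]
(270, 180) [537.7 -33.3  74.8]
(264, 180) [537.2 -17.3  78.3]
(280, 180) [537.9 -59.7  73.8]
(278, 120) [684.  -51.6 124.3]
(276, 156) [592.4 -46.  118.9]
(206, 185) [534.5 142.8   1.6]Traceback (most recent call last):
  File "<stdin>", line 11, in <module>
  File "<stdin>", line 7, in pt
  File "h.py", line 4, in ray
    c=bot.calibration(n);K=c["camera_matrix"]
ValueError: time passes only in moves, steps and waits
```

```bash
sed -i 's/^def ray/import functools\n@functools.lru_cache(None)\ndef cal(n): return bot.calibration(n)\ndef ray/; s/c=bot.calibration(n);K/c=cal(n);K/' h.py; python3 - <<'E'
from h import *
p=np.load("top0p.npy");d=np.load("top0.npy")
def pt(u,v):
    o,dd=ray("top",(u,v));return o+dd*d[v,u]
P=[pt(u,v) for v in range(150,200) for u in range(245,300)];P=np.array(P)
q=P[(P[:,2]>62)&(P[:,2]<84)&(P[:,0]<590)];print("cup",len(q),np.percentile(q,[1,50,99],axis=0),q.mean(0),cv2.minAreaRect(q[:,:2].astype(np.float32)))
for c,z in (((25,263),18),((200,280),18),((182,450),18),((5,432),18)):
    print("tray",onz("top",(c[0]/4+180,c[1]/4+90),z))
ps=np.load("side0p.npy")
cv2.imwrite("pics/s1.png",cv2.resize(ps[130:250,160:320],None,fx=5,fy=5,interpolation=cv2.INTER_CUBIC)[...,::-1])
for c in comps(ps,(5,100,60),(18,255,220)): print("br side",c.reshape(-1,2).mean(0),rect("side",c,0))
for c in comps(ps,(78,80,50),(95,255,255)):
    print("cupside",c[:,0].min(0),c[:,0].max(0))
E
```

```text
cup 875 [[512.09859931 -73.24104265  66.52189526]
 [548.7579088  -33.61519042  73.80776178]
 [588.87990345   3.45586486  78.05227699]] [549.39461885 -34.42017192  73.63070709] ((550.7789306640625, -35.147090911865234), (77.28352355957031, 77.6709213256836), 89.77584075927734)
tray [614.97442316 197.02286254  18.        ]
tray [602.91772666  74.63662835  18.        ]
tray [483.46891037  86.61647635  18.        ]
tray [496.17469803 208.72767515  18.        ]
br side [416.00595238 253.49404762] ((-42.47953796386719, 61.047969818115234), (208.16452026367188, 72.74918365478516), 31.12181854248047)
br side [157.85393258 224.39325843] ((785.94677734375, 179.32620239257812), (72.1610336303711, 135.9844207763672), 16.070573806762695)
br side [497.27184466 181.72815534] ((-358.72503662109375, -360.2840576171875), (365.92877197265625, 22.75836944580078), 61.86747360229492)
br side [265.05376344 153.80645161] ((537.6143798828125, -250.65176391601562), (121.6042709350586, 121.41444396972656), 84.8986587524414)
br side [501.86792453 111.41509434] ((-449.9668884277344, -871.2354736328125), (123.721
[... 195 characters left out ...]
99462366  75.24193548] ((550.8089599609375, -870.6536254882812), (96.04045104980469, 458.2649230957031), 89.85294342041016)
br side [190.62566845  60.12299465] ((1150.87890625, -871.4183959960938), (518.7597045898438, 100.14305114746094), 0.6856549382209778)
br side [354.84567901  62.12345679] ((268.8287658691406, -1200.61572265625), (59.661949157714844, 916.9547119140625), 1.7344430685043335)
br side [431.58730159  45.86507937] ((-163.68521118164062, -1528.3751220703125), (853.76806640625, 54.647560119628906), 86.03945922851562)
br side [502.02962963  17.88888889] ((-746.3465576171875, -2278.640869140625), (797.5023193359375, 146.1182403564453), 74.7172622680664)
cupside [229 169] [256 199]
```

View pics/s1.png

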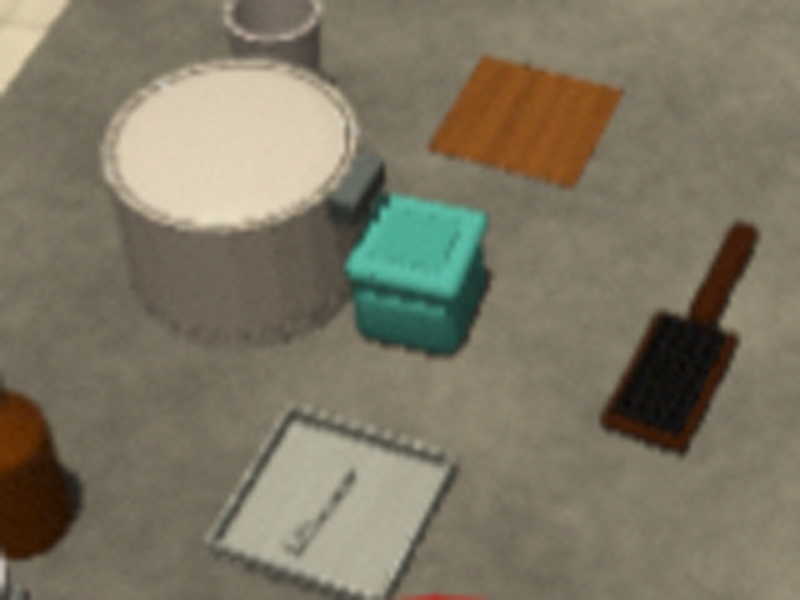

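step_arm:
  steps:
    - {"linear": [-1, 1, 0], "spin": 1}
    - {"linear": [-3, 3.1, 0], "spin": 3}
    - {"linear": [-5.5, 5.7, 0], "spin": 5}
    - {"linear": [-8, 8.3, 0], "spin": 7}
    - {"linear": [-10.5, 11, 0], "spin": 9}
    - {"linear": [-13, 13.6, 0], "spin": 11}
    - {"linear": [-15.5, 16.2, 0], "spin": 13}
    - {"linear": [-18, 18.8, 0], "spin": 15}
    - {"linear": [-20.5, 21.4, 0], "spin": 17}
    - {"linear": [-23, 24, 0], "spin": 19}
    - {"linear": [-25.5, 26.5, 0], "spin": 21}
    - {"linear": [-26.6, 27.7, 0], "spin": 22}
  gripper: 1

```text
clock: 1.1
ee_pos: [376.4, -294.1, 226.6]
ee_rot: [3.141, 0.001, 3.07]
ft_force: [-0.3, -0.5, -0.6]
opening: 13.4
```

step_arm:
  steps:
    - {"linear": [-0.5, 1.2, 0], "spin": 0}
    - {"linear": [-1.6, 4, 0], "spin": 0}
    - {"linear": [-3, 7.5, 0], "spin": 0}
    - {"linear": [-4.4, 11, 0], "spin": 0}
    - {"linear": [-5.8, 14.5, 0], "spin": 0}
    - {"linear": [-7.2, 18, 0], "spin": 0}
    - {"linear": [-8.6, 21.5, 0], "spin": 0}
    - {"linear": [-10, 25, 0], "spin": 0}
    - {"linear": [-11.4, 28.5, 0], "spin": 0}
    - {"linear": [-12.8, 32, 0], "spin": 0}
    - {"linear": [-14.2, 35, 0], "spin": 0}
    - {"linear": [-14.2, 35.3, 0], "spin": 0}
  gripper: 1

```text
clock: 2.1
ee_pos: [544.5, 49.2, 225.8]
ee_rot: [-3.141, 0.0, 3.073]
ft_force: [0.1, -0.8, 0.5]
opening: 0.1
```

```bash
python3 - <<'E'
from h import *
s=bot.get_state();print(s["ee_pos"],s["ee_rot"],s["opening"],s["joint_positions"])
p,d=bot.camera("wrist");cv2.imwrite("pics/w1.png",p[...,::-1]);print(cal("wrist"))
E
```

```text
[544.48351042  49.24093722 225.80046446] [-3.14149914e+00  4.53539443e-05  3.07336261e+00] 0.07814342570866349 [ 4.48723187e-01  1.48547089e-01 -2.73616342e-01  1.13687105e-04
 -1.14863969e+00 -2.08779615e+00]
{'camera_matrix': array([[281.33467739,   0.        , 255.62117417],
       [  0.        , 281.33467739, 192.86560333],
       [  0.        ,   0.        ,   1.        ]]), 'k1': -0.03761709612705452, 'mount': array([[ 3.51066602e-04, -9.63758486e-01, -2.66776045e-01,
         7.13288725e+01],
       [ 9.99999765e-01,  4.95644902e-04, -4.74613306e-04,
        -1.06992661e+00],
       [ 5.89638787e-04, -2.66775815e-01,  9.63758433e-01,
        -1.57732454e+02],
       [ 0.00000000e+00,  0.00000000e+00,  0.00000000e+00,
         1.00000000e+00]])}
```

View pics/w1.png

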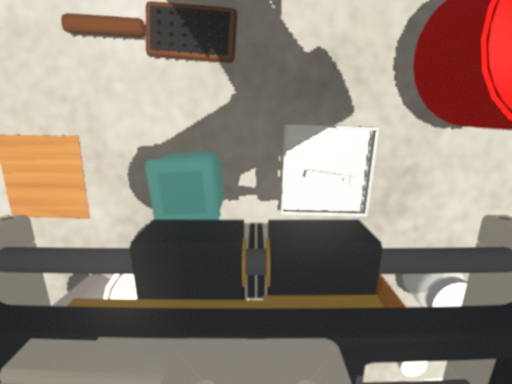

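```bash
python3 - <<'E'
from h import *
p,d=bot.camera("wrist");c=cal("wrist");K=c["camera_matrix"];M=c["mount"]
uv=np.array([(u,v) for v in range(190,384,2) for u in range(0,512,2)],np.float64)
n=cv2.undistortPoints(uv[:,None],K,np.array([c["k1"],0,0,0,0.]))[:,0]
z=np.array([d[int(v),int(u)] for u,v in uv])
X=np.c_[n*z[:,None],z]@M[:3,:3].T+M[:3,3]
ok=(z>0)&(X[:,2]<15)
for lo in range(-160,20,10):
    q=X[ok&(X[:,2]>=lo)&(X[:,2]<lo+10)]
    if len(q): print(lo,len(q),q.min(0).round(),q.max(0).round())
for px in((245,290),(256,260),(268,290),(256,290),(180,260),(330,260),(50,260),(256,340),(256,225)):
    i=np.argmin(abs(uv-px).sum(1));print(px,X[i].round(1))
E
```

```text
-120 3050 [  21.  -52. -119.] [  27.   16. -110.]
-110 5114 [   2.  -65. -110.] [  27.   66. -100.]
-100 1600 [  -0.  -66. -100.] [ 38.  67. -90.]
-90 5465 [-22. -83. -90.] [ 39.  81. -80.]
-80 1724 [-32. -89. -80.] [ 39.  85. -70.]
-70 365 [-36. -88. -70.] [ 39.  86. -64.]
-60 12 [ -3.  -5. -56.] [  6.  -5. -53.]
-50 98 [-10.  -5. -47.] [  2.   3. -44.]
-40 9 [  9.  -5. -36.] [ 11.   3. -31.]
-30 34 [  9.  -7. -30.] [ 11.   4. -20.]
-20 51 [  5.  -8. -20.] [ 11.   5. -10.]
-10 27 [ 9. -8. -9.] [11.  5. -0.]
0 3 [ 9. -3.  0.] [10.  1.  1.]
(245, 290) [ 12.5  -5.2 -72.4]
(256, 260) [ 29.9  -1.  -82.8]
(268, 290) [ 17.9   2.8 -80.2]
(256, 290) [ -6.4  -0.9 -45.1]
(180, 260) [ 33.4 -21.7 -89.2]
(330, 260) [ 33.3  19.2 -89.1]
(50, 260) [ 29.5 -63.4 -82.9]
(256, 340) [  25.9   -1.  -109.5]
(256, 225) [-82.1  -0.7 226. ]
```

step_arm:
  steps:
    - {"linear": [0.2, 0, 1], "spin": 0}
    - {"linear": [0.2, 0, 3], "spin": 0}
    - {"linear": [0.2, 0, 5.5], "spin": 0}
    - {"linear": [0.2, 0, 8], "spin": 0}
    - {"linear": [0.2, 0, 10.5], "spin": 0}
    - {"linear": [0.2, 0, 13], "spin": 0}
    - {"linear": [0.2, 0, 15], "spin": 0}
    - {"linear": [0.2, 0, 17], "spin": 0}
    - {"linear": [0.2, 0, 18.5], "spin": 0}
    - {"linear": [0.2, 0, 19.5], "spin": 0}
    - {"linear": [0.2, 0, 20], "spin": 0}
    - {"linear": [0.2, 0, 20], "spin": 0}
  gripper: 1

```text
clock: 3.2
ee_pos: [539.4, 44.3, 25.7]
ee_rot: [-3.141, -0.002, 3.069]
ft_force: [-0.5, 0.3, 0.8]
opening: 0.7
```

step_arm:
  steps:
    - {"linear": [0, -0.8, 0], "spin": 0}
    - {"linear": [0, -2, 0], "spin": 0}
    - {"linear": [0, -2.8, 0], "spin": 0}
    - {"linear": [0, -3.3, 0], "spin": 0}
    - {"linear": [0, -3.8, 0], "spin": 0}
    - {"linear": [0, -4.3, 0], "spin": 0}
    - {"linear": [0, -5, 0], "spin": 0}
    - {"linear": [0, -5.7, 0], "spin": 0}
    - {"linear": [0, -6.4, 0], "spin": 0}
    - {"linear": [0, -7, 0], "spin": 0}
    - {"linear": [0, -7.5, 0], "spin": 0}
    - {"linear": [0, -7.5, 0], "spin": 0}
  gripper: 1

```text
clock: 4.2
ee_pos: [534.5, -30.6, 26.3]
ee_rot: [-3.141, -0.001, 3.069]
ft_force: [0.3, -1.0, 0.1]
opening: 0.4
```

```bash
cat > look.py <<'E'
import sys
from h import *
n=sys.argv[1]
s=bot.get_state();print(s["clock"],s["ee_pos"].round(1),s["ee_rot"].round(3),s["ft_force"].round(1))
for cam in("top","side"):
    p,d=bot.camera(cam);cv2.imwrite(f"pics/{cam}{n}.png",p[...,::-1])
    for c in comps(p,(78,80,30),(95,255,255),30): print(cam,"aqua",c[:,0].min(0),c[:,0].max(0),rect(cam,c,75))
    u0,v0=(180,90) if cam=="top" else (160,100)
    cv2.imwrite(f"pics/{cam}c{n}.png",cv2.resize(p[v0:v0+150,u0:u0+200],None,fx=4,fy=4,interpolation=cv2.INTER_CUBIC)[...,::-1])
E
python3 look.py 1
```

```text
4.2 [534.5 -30.6  26.3] [-3.141e+00 -1.000e-03  3.069e+00] [ 0.3 -1.   0.1]
```

View pics/topc1.png

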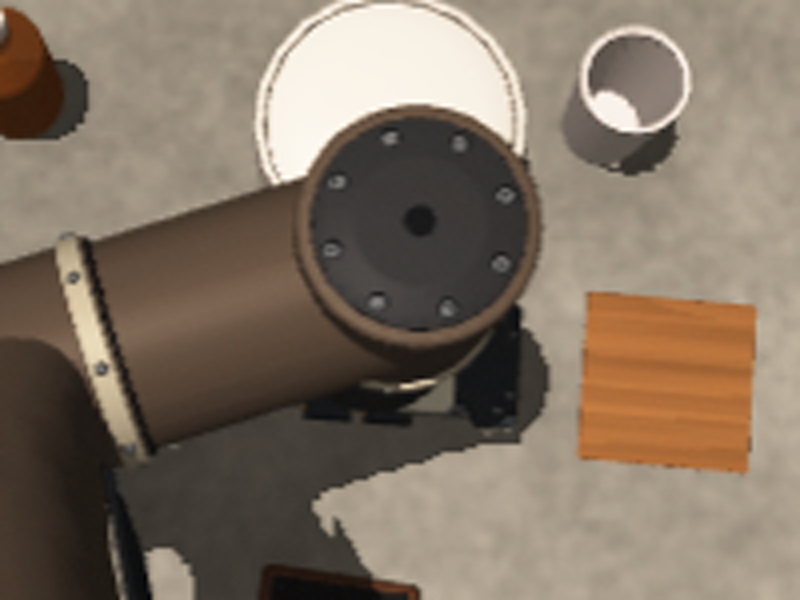

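View pics/sidec1.png

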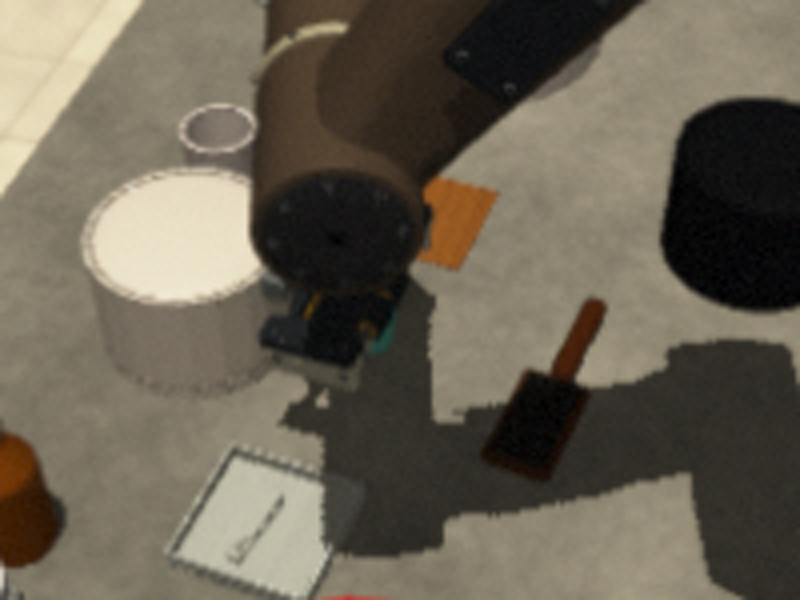

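```bash
python3 - <<'E'
from h import *
p,d=bot.camera("wrist");cv2.imwrite("pics/w2.png",p[...,::-1])
E
```

```text
(no output)
```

View pics/w2.png

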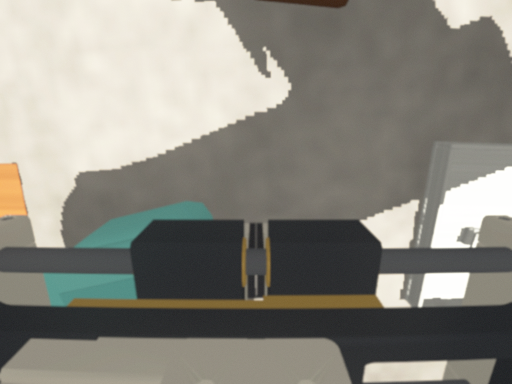

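```bash
cat > wr.py <<'E'
import sys
from h import *
from scipy.spatial.transform import Rotation as R
s=bot.get_state();p,d=bot.camera("wrist");c=cal("wrist");K=c["camera_matrix"];M=c["mount"]
cv2.imwrite(f"pics/w{sys.argv[1]}.png",p[...,::-1])
Rt=R.from_euler("xyz",s["ee_rot"]).as_matrix()
hsv=cv2.cvtColor(p,cv2.COLOR_RGB2HSV);m=cv2.inRange(hsv,(78,60,30),(98,255,255))
vv,uu=np.nonzero(m)
n=cv2.undistortPoints(np.c_[uu,vv].astype(float)[:,None],K,np.array([c["k1"],0,0,0,0.]))[:,0]
z=d[vv,uu];X=(np.c_[n*z[:,None],z]@M[:3,:3].T+M[:3,3])@Rt.T+s["ee_pos"]
print(s["clock"],s["ee_pos"].round(1),s["ft_force"].round(1))
print(len(X),np.percentile(X[:,2],[1,10,50,90,99]).round())
t=X[X[:,2]>69]
print("top pts",len(t),t.min(0).round(),t.max(0).round())
for y in range(-330,20,8):
    q=t[abs(t[:,1]-y)<2]
    if len(q): print(y,"x range",q[:,0].min().round(1),q[:,0].max().round(1))
for x in range(470,600,10):
    q=t[abs(t[:,0]-x)<2]
    if len(q): print("x",x,"y range",q[:,1].min().round(1),q[:,1].max().round(1))
E
python3 wr.py 3
```

```text
4.35 [534.5 -29.8  26.3] [ 0.3 -0.4  0.5]
4985 [ 16.  25.  74.  76. 115.]
top pts 2649 [ 463. -128.   69.] [542. -26. 184.]
-130 x range 534.5 534.5
-122 x range 524.3 542.0
-114 x range 524.8 537.6
-106 x range 525.4 537.8
-98 x range 515.2 537.9
-90 x range 505.3 539.4
-82 x range 499.1 506.7
-74 x range 499.8 500.5
-58 x range 493.9 494.6
-50 x range 494.3 495.1
-42 x range 494.9 495.6
-26 x range 463.5 463.5
x 500 y range -85.8 -68.2
x 510 y range -63.4 -62.6
x 530 y range -127.0 -84.7
x 540 y range -128.0 -85.6
```

```bash
python3 - <<'E'
import cv2
p=cv2.imread("pics/w3.png");cv2.imwrite("pics/w3z.png",cv2.resize(p[190:320,40:240],None,fx=4,fy=4,interpolation=cv2.INTER_CUBIC))
E
```

```text
(no output)
```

View pics/w3z.png

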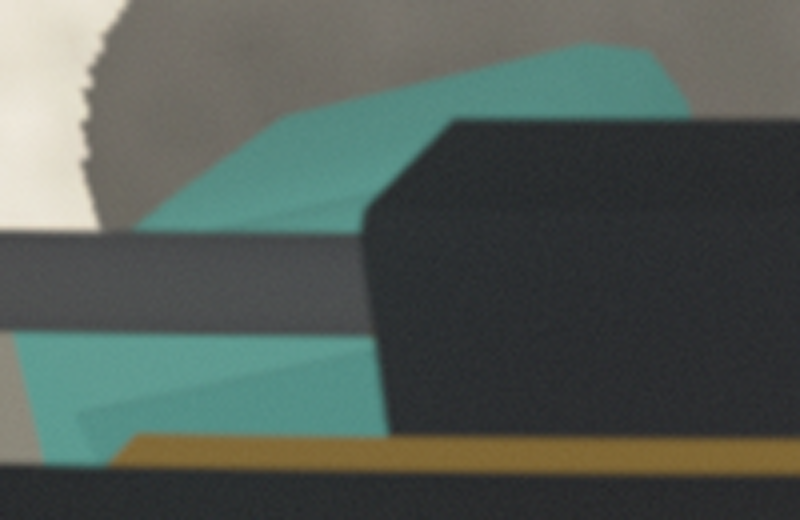

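```bash
cat > wp.py <<'E'
from h import *
from scipy.spatial.transform import Rotation as R
def wz(uv,z,pos,rot):
    c=cal("wrist");K=c["camera_matrix"];M=c["mount"]
    n=cv2.undistortPoints(np.array([[uv]],float),K,np.array([c["k1"],0,0,0,0.]))[0,0]
    Rt=R.from_euler("xyz",rot).as_matrix()
    o=Rt@M[:3,3]+pos;d=Rt@M[:3,:3]@np.array([*n,1]);return (o+d*(z-o[2])/d[2]).round(1)
E
python3 - <<'E'
from wp import *
pos=[534.5,-30.2,26];rot=[-3.141,0,3.069]
for a,z in(((290,115),0),((590,45),0),((650,50),0),((15,330),75),((45,460),75),((135,230),75)):
    print(a,z,wz((40+a[0]/4,190+a[1]/4),z,pos,rot))
E
```

```text
(290, 115) 0 [ 525.6 -131.6    0. ]
(590, 45) 0 [516.6 -76.9   0. ]
(650, 50) 0 [518.2 -66.7   0. ]
(15, 330) 75 [ 523.4 -125.7   75. ]
(45, 460) 75 [ 540.5 -127.1   75. ]
(135, 230) 75 [ 512.1 -108.5   75. ]
```

```bash
python3 - <<'E'
from h import *
from scipy.spatial.transform import Rotation as R
s=bot.get_state();p,d=bot.camera("wrist");c=cal("wrist");K=c["camera_matrix"];M=c["mount"]
Rt=R.from_euler("xyz",s["ee_rot"]).as_matrix();print(s["ee_pos"])
for a in((170,215),(290,130),(290,160),(400,100),(590,55),(500,100),(640,60),(650,100),(250,225),(330,180),(340,220),(30,340),(60,440),(200,370),(200,410),(370,400)):
    u,v=round(40+a[0]/4),round(190+a[1]/4)
    n=cv2.undistortPoints(np.array([[[u,v]]],float),K,np.array([c["k1"],0,0,0,0.]))[0,0]
    z=d[v,u];print(a,z,(Rt@(M[:3,:3]@np.array([n[0]*z,n[1]*z,z])+M[:3,3])+s["ee_pos"]).round(1))
E
```

```text
[534.66873905 -29.58185033  26.30732443]
(170, 215) 150.50569 [ 523.5 -124.6   46.5]
(290, 130) 171.78705 [ 520.2 -118.5   23.4]
(290, 160) 152.36807 [ 518.  -108.3   42.7]
(400, 100) 170.31192 [ 516.7 -100.1   23.6]
(590, 55) 171.49988 [512.7 -70.6  20.6]
(500, 100) 156.16234 [513.3 -79.8  36.9]
(640, 60) 175.24611 [514.9 -64.1  17.2]
(650, 100) 166.74686 [518.2 -61.5  26.9]
(250, 225) 127.96801 [ 516.  -100.3   67.3]
(330, 180) 148.21045 [ 519.4 -100.9   47.2]
(340, 220) 124.01254 [514.7 -87.5  70.8]
(30, 340) 124.40252 [ 525.7 -124.4   74.2]
(60, 440) 126.94529 [ 538.4 -124.1   75. ]
(200, 370) 124.711586 [ 530.  -105.3   74.6]
(200, 410) 125.45964 [ 534.8 -106.1   75.2]
(370, 400) 125.98969 [535.4 -86.9  74.4]
```

step_arm:
  steps:
    - {"linear": [0, 0.6, 0], "spin": 0}
    - {"linear": [-0.5, 0.6, 0], "spin": 0}
    - {"linear": [-0.5, 0.3, 0], "spin": 0}
    - {"linear": [-0.5, 0, 0], "spin": 0}
    - {"linear": [-0.6, -0.6, 0], "spin": 0}
    - {"linear": [-0.6, -1.2, 0], "spin": 0}
    - {"linear": [-0.7, -1.9, 0], "spin": 0}
    - {"linear": [-0.7, -2.6, 0], "spin": 0}
    - {"linear": [-0.8, -3.3, 0], "spin": 0}
    - {"linear": [-0.9, -4, 0], "spin": 0}
    - {"linear": [-0.9, -4.5, 0], "spin": 0}
    - {"linear": [-0.9, -4.5, 0], "spin": 0}
  gripper: 1

```text
clock: 5.45
ee_pos: [540.5, -76.2, 26.5]
ee_rot: [-3.141, -0.0, 3.069]
ft_force: [-0.7, 0.4, -1.2]
opening: 0.3
```

```bash
python3 wr.py 4 | head -4; python3 look.py 2
```

```text
5.45 [540.5 -76.2  26.5] [-0.7  0.4 -1.2]
5256 [ 16.  26.  73.  76. 116.]
top pts 2914 [ 469. -174.   69.] [548. -72. 184.]
-170 x range 530.0 547.8
5.5 [540.6 -75.8  26.5] [-3.141 -0.     3.069] [ 1.3 -0.   0.1]
```

View pics/w4.png

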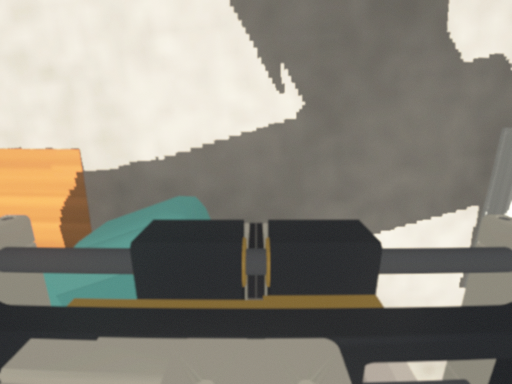

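View pics/topc2.png

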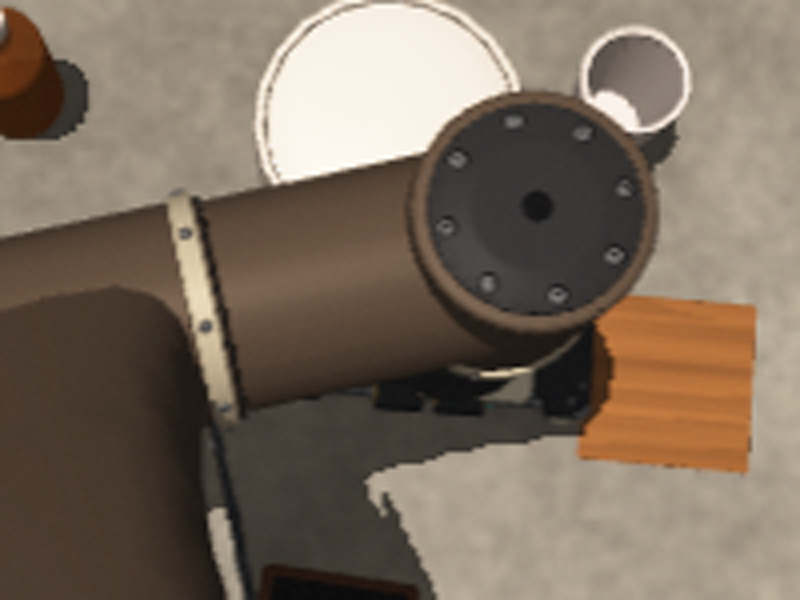

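step_arm:
  steps:
    - {"linear": [0.5, 0.8, 0], "spin": -5}
    - {"linear": [0.5, 0.8, 0], "spin": -11}
    - {"linear": [0.5, 0.8, 0], "spin": -16}
    - {"linear": [0.2, 0, 0], "spin": -16}
    - {"linear": [0, -0.6, 0], "spin": -16}
    - {"linear": [-0.3, -1.3, 0], "spin": -16}
    - {"linear": [-0.4, -2, 0], "spin": -16}
    - {"linear": [-0.6, -2.7, 0], "spin": -16}
    - {"linear": [-0.7, -3.4, 0], "spin": -16}
    - {"linear": [-0.8, -4.1, 0], "spin": -16}
    - {"linear": [-0.8, -4.8, 0], "spin": -16}
    - {"linear": [-0.8, -4.8, 0], "spin": -16}
  gripper: 1

```text
clock: 6.6
ee_pos: [545.0, -124.8, 26.4]
ee_rot: [-3.142, -0.0, -2.935]
ft_force: [-0.2, 0.3, -0.5]
opening: 0.6
```

```bash
python3 wr.py 5 | head -4;  python3 look.py 3
```

```text
6.6 [ 545.  -124.8   26.4] [-0.2  0.3 -0.5]
10615 [ 18.  36.  74.  76. 110.]
top pts 7341 [ 475. -230.   69.] [ 578. -141.  184.]
-226 x range 535.1 545.5
6.65 [ 545.  -124.3   26.4] [-3.142 -0.    -2.935] [-0.3  0.2 -1. ]
```

View pics/w5.png

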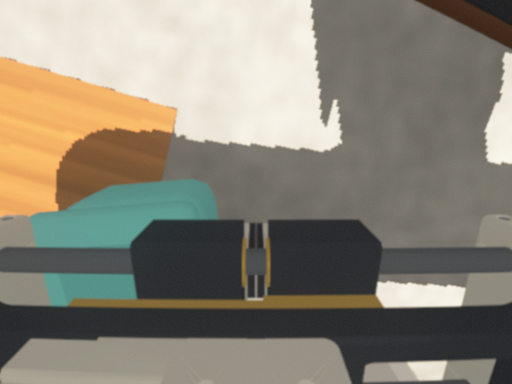

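View pics/sidec3.png

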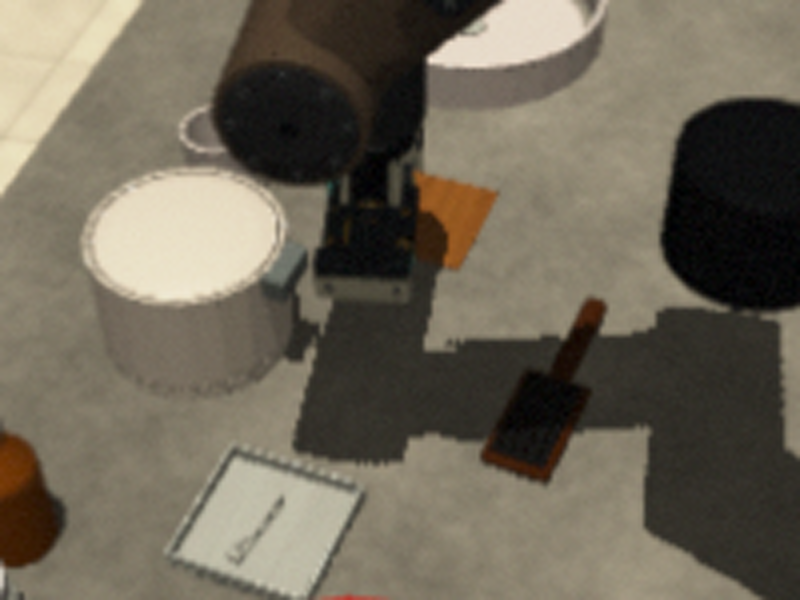

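```bash
cat > wt.py <<'E'
import sys
from h import *
from scipy.spatial.transform import Rotation as R
s=bot.get_state();p,d=bot.camera("wrist");c=cal("wrist");K=c["camera_matrix"];M=c["mount"]
cv2.imwrite(f"pics/w{sys.argv[1]}.png",p[...,::-1])
Rt=R.from_euler("xyz",s["ee_rot"]).as_matrix()
hsv=cv2.cvtColor(p,cv2.COLOR_RGB2HSV);m=cv2.erode(cv2.inRange(hsv,(78,60,30),(98,255,255)),np.ones((3,3),np.uint8))
vv,uu=np.nonzero(m)
n=cv2.undistortPoints(np.c_[uu,vv].astype(float)[:,None],K,np.array([c["k1"],0,0,0,0.]))[:,0]
z=d[vv,uu];T=np.c_[n*z[:,None],z]@M[:3,:3].T+M[:3,3];W=T@Rt.T+s["ee_pos"]
f=T[(W[:,2]>15)&(W[:,2]<62)];t=T[(W[:,2]>71)&(W[:,2]<79)]
print(s["clock"],s["ee_pos"].round(1),s["ee_rot"].round(3))
for y in range(-120,0,8):
    q=f[abs(f[:,1]-y)<3];r=t[abs(t[:,1]-y)<3]
    print(y,"face x",np.median(q[:,0]).round(1) if len(q)>5 else None,"lid max x",np.percentile(r[:,0],98).round(1) if len(r)>5 else None)
print("lid min y",np.percentile(t[:,1],[0.5,2]),"max",np.percentile(t[:,1],[98,99.5]))
E
python3 wt.py 6
```

```text
6.75 [ 545.1 -123.7   26.5] [-3.142 -0.    -2.934]
-120 face x None lid max x None
-112 face x None lid max x None
-104 face x None lid max x None
-96 face x 27.4 lid max x 29.7
-88 face x 30.1 lid max x 29.9
-80 face x 30.9 lid max x 30.8
-72 face x 31.6 lid max x 31.4
-64 face x 32.3 lid max x 32.4
-56 face x 32.9 lid max x 33.0
-48 face x 33.6 lid max x 33.8
-40 face x 33.2 lid max x 34.8
-32 face x 27.8 lid max x 34.9
-24 face x None lid max x None
-16 face x None lid max x None
-8 face x None lid max x None
lid min y [-97.0113657  -95.94646288] max [-33.19484951 -30.17731245]
```

step_arm:
  steps:
    - {"linear": [-0.1, 0.6, 0], "spin": 0}
    - {"linear": [-0.9, 0.4, 0], "spin": -5}
    - {"linear": [-0.9, 0.2, 0], "spin": -5}
    - {"linear": [-0.7, -0.4, 0], "spin": -5}
    - {"linear": [-0.6, -1.1, 0], "spin": -5}
    - {"linear": [-0.4, -1.9, 0], "spin": -5}
    - {"linear": [-0.3, -2.7, 0], "spin": -5}
    - {"linear": [-0.2, -3.5, 0], "spin": -5}
    - {"linear": [0, -4.3, 0], "spin": -5}
    - {"linear": [0, -4.3, 0], "spin": -5}
  gripper: 1

```text
clock: 7.63
ee_pos: [553.9, -167.2, 26.4]
ee_rot: [-3.142, -0.0, -2.848]
ft_force: [0.0, -0.2, -0.2]
opening: 0.6
```

```bash
python3 wt.py 7
```

```text
7.6333 [ 553.9 -167.2   26.4] [-3.142 -0.    -2.848]
-120 face x None lid max x None
-112 face x None lid max x None
-104 face x None lid max x None
-96 face x None lid max x 44.5
-88 face x 44.2 lid max x 44.5
-80 face x 44.9 lid max x 44.6
-72 face x 45.0 lid max x 44.8
-64 face x 45.2 lid max x 45.1
-56 face x 45.3 lid max x 45.4
-48 face x 45.9 lid max x 45.8
-40 face x 45.7 lid max x 46.0
-32 face x 43.2 lid max x 46.0
-24 face x 27.0 lid max x 44.1
-16 face x None lid max x None
-8 face x None lid max x None
lid min y [-99.26543715 -96.72996166] max [-27.88354952 -26.15641705]
```

View pics/w7.png

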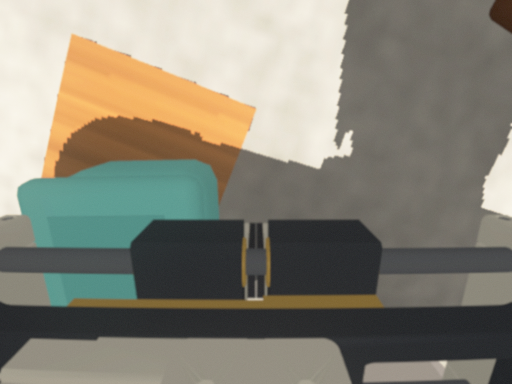

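step_arm:
  steps:
    - {"linear": [0.3, -0.4, 0], "spin": 0}
    - {"linear": [0.3, -1, 0], "spin": 0}
    - {"linear": [0.3, -1.6, 0], "spin": 0}
    - {"linear": [0.3, -1.6, 0], "spin": 0}
    - {"linear": [0.3, -1, 0], "spin": 0}
    - {"linear": [0.3, 0, 0], "spin": 0}
    - {"linear": [0.3, 0.5, -1], "spin": 0}
    - {"linear": [0.3, 0.5, -4], "spin": 0}
    - {"linear": [0.3, 0.5, -7], "spin": 0}
    - {"linear": [0.3, 0.5, -10], "spin": 0}
    - {"linear": [0.3, 0.5, -12], "spin": 0}
    - {"linear": [0.3, 0.5, -12], "spin": 0}
  gripper: 1

```text
clock: 8.68
ee_pos: [552.5, -161.0, 152.6]
ee_rot: [-3.138, 0.008, -2.844]
ft_force: [0.4, -0.2, -0.7]
opening: 0.8
```

```bash
python3 wt.py 8|head -1; python3 look.py 4
python3 - <<'E'
from h import *
p=np.load("top0p.npy")
# tumbler rim circle in crop0: left 582, right 690, top 28, bottom 132 -> z=100
for c in((582,80),(690,80),(636,28),(636,132)): print(onz("top",(c[0]/4+180,c[1]/4+90),100).round(1))
E
```

```text
8.6833 [ 552.5 -161.   152.6] [-3.138  0.008 -2.844]
8.7333 [ 551.4 -160.8  150.2] [-3.14   0.006 -2.845] [-0.7  0.5 -1.7]
top aqua [334 172] [367 188] ((536.6678466796875, -244.3874969482422), (24.87742805480957, 90.29560852050781), 15.052803039550781)
side aqua [246 139] [266 158] ((552.4935302734375, -186.94252014160156), (74.28712463378906, 105.27001190185547), 17.619943618774414)
[ 718.4 -178.1  100. ]
[ 718.2 -248.3  100. ]
[ 753.4 -214.1  100. ]
[ 683.5 -212.3  100. ]
```

View pics/w8.png

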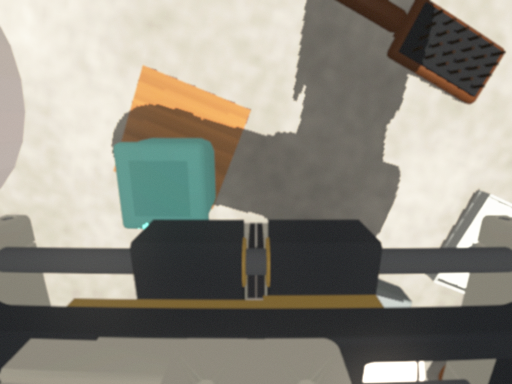

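View pics/sidec4.png

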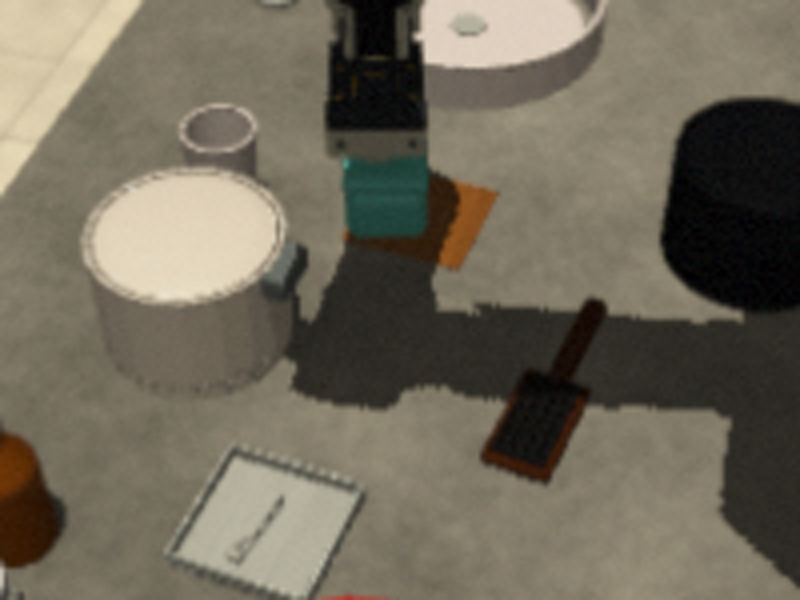

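```bash
python3 - <<'E'
from wp import *
pos=[552.0,-161,151.4];rot=[-3.139,.007,-2.8445]
p=cv2.imread("pics/w8.png");p=p[...,::-1].copy()
hsv=cv2.cvtColor(p,cv2.COLOR_RGB2HSV)
for uv in((115,142),(213,140),(123,222),(215,216),(128,150),(206,150),(146,162),(193,161)): print(uv,hsv[uv[1],uv[0]],wz(uv,75,pos,rot))
for uv in((143,66),(250,109)): print("inlay",wz(uv,0,pos,rot))
# inlay fitted from top image again: corners
E
```

```text
(115, 142) [ 25  24 117] [ 538.6 -288.9   75. ]
(213, 140) [ 15 141 116] [ 513.4 -211.    75. ]
(123, 222) [ 78  48 166] [ 607.3 -270.3   75. ]
(215, 216) [ 21  23 233] [ 577.2 -192.4   75. ]
(128, 150) [ 84  92 153] [ 542.  -277.2   75. ]
(206, 150) [ 85  96 133] [ 523.  -214.5   75. ]
(146, 162) [ 85 100 143] [ 547.6 -260.6   75. ]
(193, 161) [ 85  98 154] [ 535.1 -222.7   75. ]
inlay [ 471.4 -308.2    0. ]
inlay [ 480.5 -190.9    0. ]
```

```bash
python3 -c "
import cv2
p=cv2.imread('pics/w8.png');cv2.imwrite('pics/w8z.png',cv2.resize(p[55:240,90:270],None,fx=3.2,fy=3.2,interpolation=cv2.INTER_CUBIC))"
```

```text
(no output)
```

View pics/w8z.png

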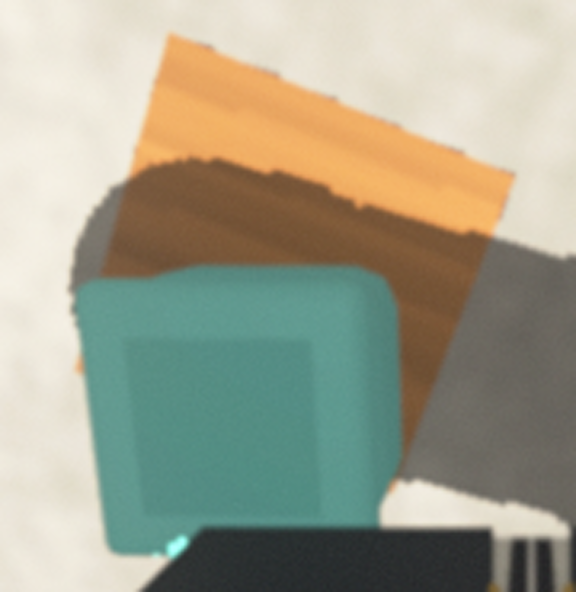

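```bash
python3 - <<'E'
from wp import *
pos=[552.0,-161,151.4];rot=[-3.139,.007,-2.8445]
f=lambda a:(90+a[0]/3.2-.3,55+a[1]/3.2-.3)
for a in((125,340),(312,340),(322,515),(143,515),(78,285),(362,275),(106,550)): print(a,wz(f(a),75,pos,rot))
for a in((170,33),(515,173),(78,370),(400,485)): print("inl",wz(f(a),0,pos,rot))
E
```

```text
(125, 340) [ 550.9 -274.9   75. ]
(312, 340) [ 536.5 -227.3   75. ]
(322, 515) [ 583.3 -213.5   75. ]
(143, 515) [ 598.2 -261.4   75. ]
(78, 285) [ 540.3 -289.4   75. ]
(362, 275) [ 516.3 -218.9   75. ]
(106, 550) [ 611.8 -269.7   75. ]
inl [ 470.5 -308.6    0. ]
inl [ 480.1 -190.3    0. ]
inl [ 588.3 -318.6    0. ]
inl [ 596.  -198.8    0. ]
```

step_arm:
  steps:
    - {"linear": [-0.6, -0.8, 0], "spin": -7}
    - {"linear": [-1.3, -1.6, 0], "spin": -14}
    - {"linear": [-2, -2.5, 0], "spin": -21}
    - {"linear": [-2.7, -3.4, 0], "spin": -28}
    - {"linear": [-3.3, -4.2, 0], "spin": -35}
    - {"linear": [-4, -5, 0], "spin": -42}
    - {"linear": [-4.6, -5.9, 0], "spin": -49}
    - {"linear": [-5.3, -6.8, 0], "spin": -56}
    - {"linear": [-6, -7.6, 0], "spin": -63}
    - {"linear": [-6.6, -8.5, 0], "spin": -70}
    - {"linear": [-6.6, -8.5, 0], "spin": -77}
    - {"linear": [-6.6, -8.5, 0], "spin": -84}
  gripper: 1

```text
clock: 9.83
ee_pos: [637.1, -223.6, 144.4]
ee_rot: [3.138, 0.001, -1.374]
ft_force: [-0.5, -0.6, -1.0]
opening: 0.2
```

step_arm:
  steps:
    - {"linear": [0, 0, 0], "spin": -6}
    - {"linear": [0, 0, 0], "spin": -6}
    - {"linear": [0, 0, 0], "spin": -6}

```text
clock: 10.08
ee_pos: [637.1, -223.3, 145.3]
ee_rot: [3.14, 0.001, -1.279]
ft_force: [-0.2, -0.0, 0.5]
opening: 0.1
```

```bash
python3 look.py 5; python3 -c "
from h import *
s=bot.get_state();print(s['joint_positions'],s['ee_pos'],s['ee_rot']);p,d=bot.camera('wrist');cv2.imwrite('pics/w9.png',p[...,::-1])"
```

```text
10.0833 [ 637.1 -223.3  145.3] [ 3.140e+00  1.000e-03 -1.279e+00] [-0.2 -0.   0.5]
top aqua [347 154] [367 184] ((569.4068603515625, -255.83656311035156), (77.68358612060547, 47.71623611450195), 18.376075744628906)
side aqua [245 132] [266 158] ((561.1146240234375, -206.92376708984375), (77.12501525878906, 147.5161590576172), 15.442728996276855)
[-4.92867815e-02  4.15624619e-01 -9.17899871e-02 -1.15920278e-04
 -1.06465267e+00  3.41530852e-01] [ 637.36584045 -223.43399121  145.85008428] [ 3.14042904e+00  5.21141834e-04 -1.27860882e+00]
```

View pics/w9.png

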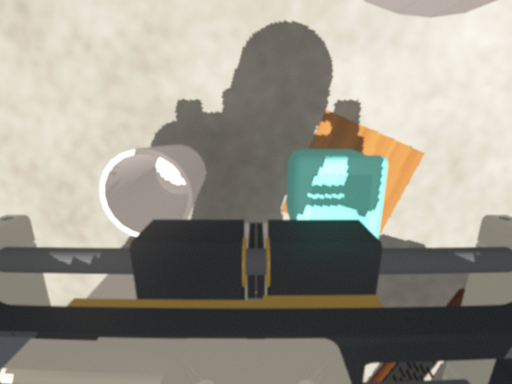

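View pics/sidec5.png

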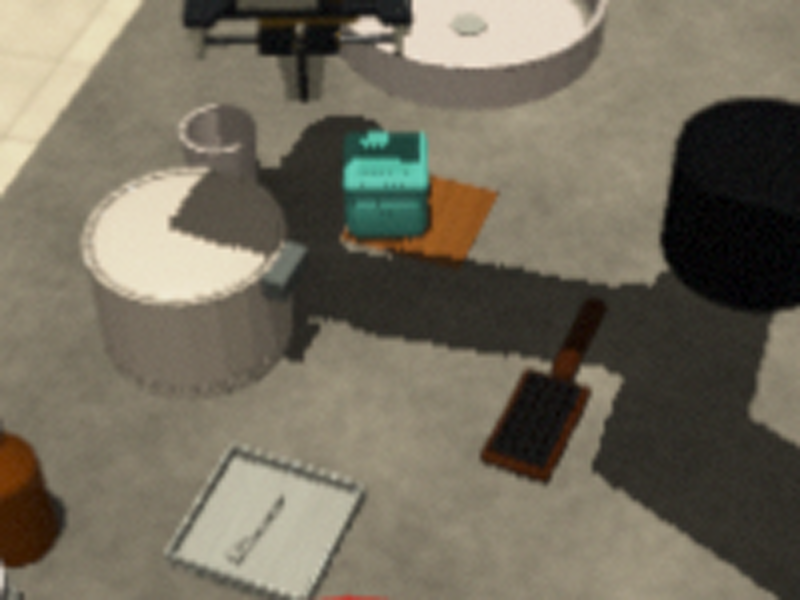

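```bash
python3 - <<'E'
from wp import *
pos=np.array([637.2,-223.4,145.6]);rot=[3.140,0,-1.2787]
Rt=R.from_euler("xyz",rot).as_matrix()
for uv,z in(((287,160),75),((284,212),75),((387,160),75),((313,189),75),((100,195),100),((192,195),100),((337,189),75)):
    w=wz(uv,z,pos,rot);print(uv,w,"tool",(Rt.T@(w-pos)).round(1))
E
```

```text
(287, 160) [ 623.4 -266.9   75. ] tool [37.7 25.6 70.6]
(284, 212) [ 611.7 -223.6   75. ] tool [-7.2 24.4 70.6]
(387, 160) [ 544.4 -290.9   75. ] tool [ 37.9 108.2  70.8]
(313, 189) [ 594.7 -250.    75. ] tool [13.2 48.2 70.7]
(100, 195) [ 754.7 -203.9  100. ] tool [  15.2 -118.2   45.4]
(192, 195) [ 687.3 -224.1  100. ] tool [ 15.1 -47.8  45.5]
(337, 189) [ 575.3 -255.9   75. ] tool [13.3 68.5 70.7]
```

step_arm:
  steps:
    - {"linear": [0.2, -0.7, 0], "spin": 0}
    - {"linear": [0.2, -0.7, 2], "spin": 0}
    - {"linear": [0.2, -0.7, 5], "spin": 0}
    - {"linear": [0.2, -0.7, 8], "spin": 0}
    - {"linear": [0.2, -0.7, 9.6], "spin": 0}
    - {"linear": [0.2, -0.7, 10], "spin": 0}
    - {"linear": [0.2, -0.7, 10], "spin": 0}
  gripper: 1

```text
clock: 10.82
ee_pos: [644.6, -223.5, 45.2]
ee_rot: [3.139, 0.001, -1.276]
ft_force: [-0.6, 0.3, 0.4]
opening: 0.2
```

step_arm:
  steps:
    - {"linear": [0, 0.7, 0], "spin": 0}
    - {"linear": [0, 1.2, 0], "spin": 0}
    - {"linear": [0, 1.7, 0], "spin": 0}
    - {"linear": [0, 2.2, 0], "spin": 0}
    - {"linear": [0, 2.7, 0], "spin": 0}
    - {"linear": [0, 3.2, 0], "spin": 0}
    - {"linear": [0, 3.7, 0], "spin": 0}
    - {"linear": [0, 4.2, 0], "spin": 0}
    - {"linear": [0, 4.6, 0], "spin": 0}
    - {"linear": [0, 4.6, 0], "spin": 0}

```text
clock: 11.65
ee_pos: [600.0, -237.2, 46.6]
ee_rot: [3.141, 0.0, -1.276]
ft_force: [0.4, 0.2, -0.3]
opening: 0.2
```

```bash
python3 look.py 6; python3 -c "
from h import *
s=bot.get_state();print(s['ee_pos'],s['ee_rot']);p,d=bot.camera('wrist');cv2.imwrite('pics/w10.png',p[...,::-1])"
```

```text
11.65 [ 600.  -237.2   46.6] [ 3.141  0.    -1.276] [ 0.4  0.2 -0.3]
top aqua [343 171] [350 189] ((538.3653564453125, -232.91806030273438), (48.035335540771484, 12.147459983825684), 12.119394302368164)
top aqua [355 165] [366 177] ((560.6105346679688, -270.49237060546875), (31.877294540405273, 25.127613067626953), 16.149999618530273)
side aqua [253 133] [273 158] ((533.485107421875, -211.60691833496094), (74.08109283447266, 141.73626708984375), 16.85709571838379)
[ 600.09669752 -237.02607359   46.14424179] [ 3.14019106e+00  7.11248268e-04 -1.27588213e+00]
```

View pics/w10.png

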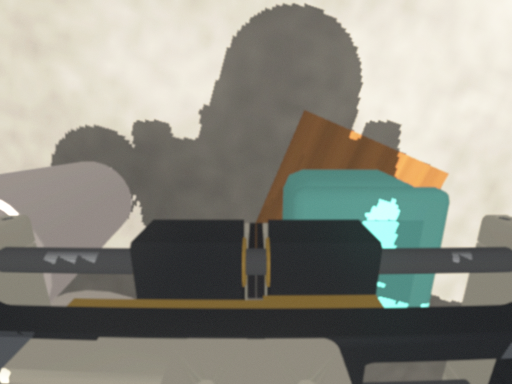

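View pics/sidec6.png

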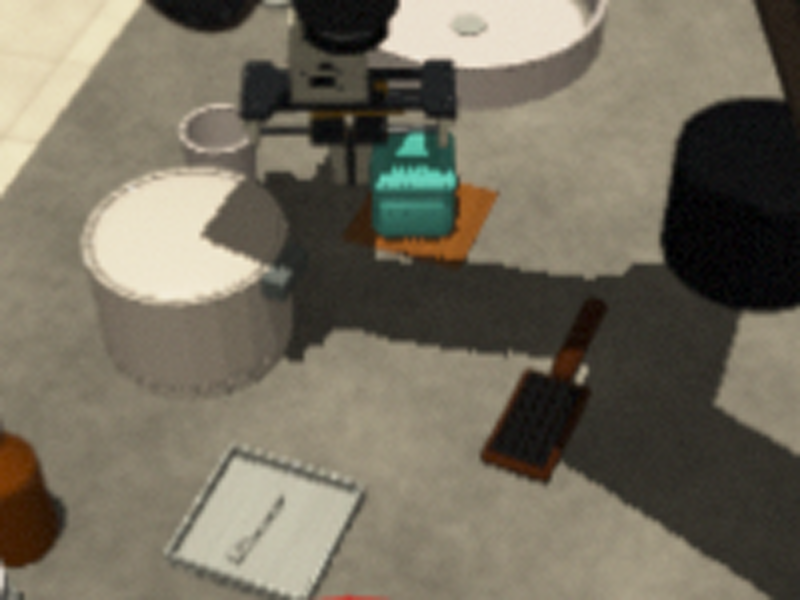

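step_arm:
  steps:
    - {"linear": [0, 0.4, 0], "spin": 0}
    - {"linear": [0, 0.7, 0], "spin": 0}
    - {"linear": [0, 0.7, 0], "spin": 0}
    - {"linear": [0, -0.5, 0], "spin": 0}
    - {"linear": [0, -1.5, 0], "spin": 0}
    - {"linear": [0, -2, -1], "spin": 0}
    - {"linear": [0, -2, -4], "spin": 0}
    - {"linear": [0, -2, -7], "spin": 0}
    - {"linear": [0, -2, -10], "spin": 0}
    - {"linear": [0, -2, -12], "spin": 0}
    - {"linear": [0, -2, -12], "spin": 0}
  gripper: 1

```text
clock: 12.72
ee_pos: [623.5, -231.6, 173.1]
ee_rot: [-3.134, -0.005, -1.274]
ft_force: [0.2, -0.5, -0.1]
opening: 0.6
```

```bash
python3 look.py 7; python3 -c "
from h import *
s=bot.get_state();print(s['ee_pos'],s['ee_rot']);p,d=bot.camera('wrist');cv2.imwrite('pics/w11.png',p[...,::-1])"
```

```text
12.7167 [ 623.5 -231.6  173.1] [-3.134 -0.005 -1.274] [ 0.2 -0.5 -0.1]
top aqua [358 164] [371 193] ((542.481201171875, -276.78936767578125), (77.991455078125, 28.019502639770508), 11.830353736877441)
side aqua [254 132] [275 158] ((528.8900146484375, -216.31451416015625), (78.24974822998047, 148.03018188476562), 16.750492095947266)
[ 621.12800575 -230.92017589  168.22184564] [-3.13910470e+00 -8.21153380e-04 -1.27520127e+00]
```

View pics/w11.png

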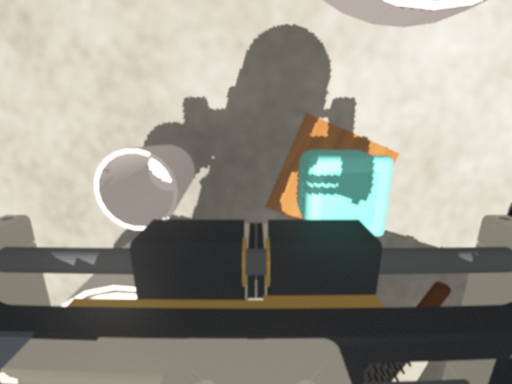

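View pics/topc7.png

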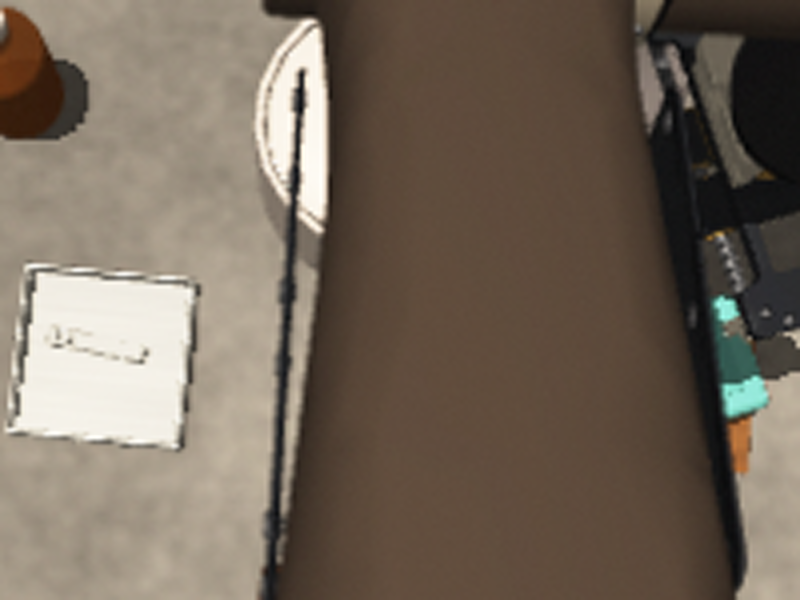

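step_arm:
  steps:
    - {"linear": [-1, 0.1, 0], "spin": 2}
    - {"linear": [-3, 0.3, 0], "spin": 4}
    - {"linear": [-5, 0.6, 0], "spin": 6}
    - {"linear": [-7.5, 0.9, 0], "spin": 8}
    - {"linear": [-10, 1.2, 0], "spin": 10}
    - {"linear": [-12.5, 1.5, 0], "spin": 12}
    - {"linear": [-15, 1.8, 0], "spin": 14}
    - {"linear": [-17, 2, 0], "spin": 16}
    - {"linear": [-19, 2.2, 0], "spin": 18}
    - {"linear": [-20.5, 2.4, 0], "spin": 20}
    - {"linear": [-21.2, 2.5, 0], "spin": 22}
    - {"linear": [-21.2, 2.5, 0], "spin": 22}
  gripper: 1

```text
clock: 13.87
ee_pos: [533.4, -34.4, 165.7]
ee_rot: [3.14, -0.0, -1.659]
ft_force: [0.1, -1.0, 0.5]
opening: 0.6
```

```bash
python3 look.py 8; python3 -c "
from h import *
s=bot.get_state();print(s['ee_pos'],s['ee_rot']);p,d=bot.camera('wrist');cv2.imwrite('pics/w12.png',p[...,::-1])"
```

```text
13.8667 [533.4 -34.4 165.7] [ 3.14  -0.    -1.659] [ 0.1 -1.   0.5]
top aqua [332 164] [371 199] ((533.0999145507812, -244.9783477783203), (77.57512664794922, 89.67320251464844), 17.007375717163086)
side aqua [256 149] [274 158] ((514.312255859375, -168.9178466796875), (65.08196258544922, 48.48369598388672), 15.873523712158203)
[534.26973223 -35.54977958 165.91750278] [ 3.14029194e+00 -5.28420066e-04 -1.65739025e+00]
```

View pics/w12.png

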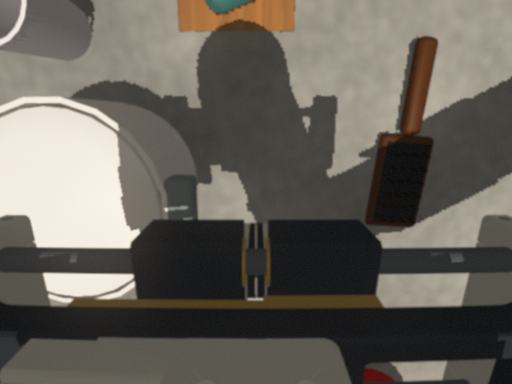

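View pics/topc8.png

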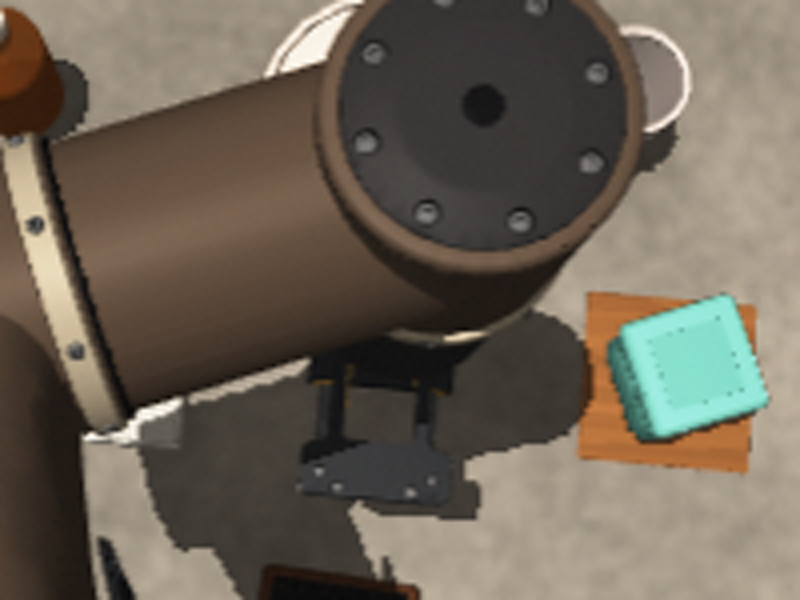

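View pics/sidec8.png

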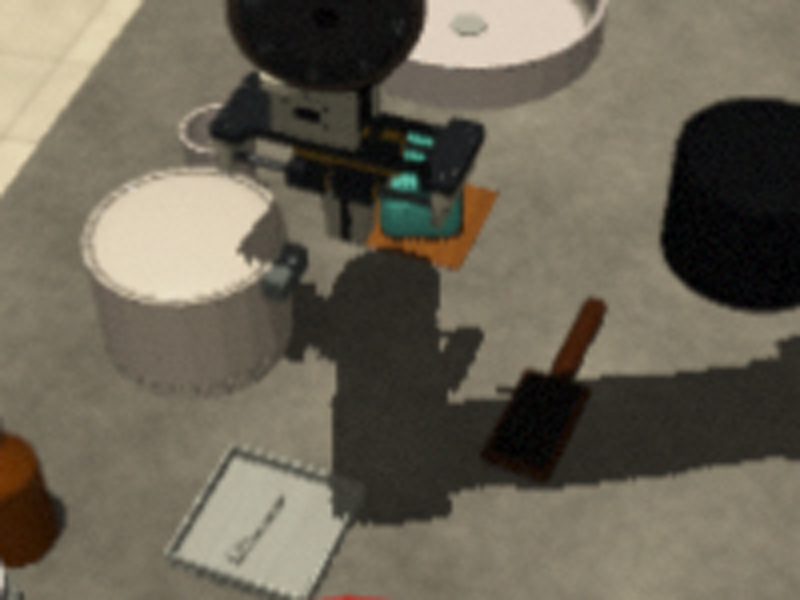

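```bash
python3 - <<'E'
from h import *
f=lambda a:(a[0]/4+180-.4,a[1]/4+90-.4)
for g,z in(([(648,347),(722,325),(745,385),(672,408)],75),([(622,330),(728,297),(768,402),(655,438)],75),([(586,293),(757,305),(747,472),(579,458)],0)):
    print(np.mean([onz("top",f(a),z) for a in g],axis=0))
from wp import *
pos=np.array([533.9,-35,165.8]);rot=[3.14,0,-1.658];Rt=R.from_euler("xyz",rot).as_matrix()
for uv,z in(((198,178),117),((195,218),117),((165,178),117),((165,218),117)):
    w=wz(uv,z,pos,rot);print(w,(Rt.T@(w-pos)).round(1))
E
```

```text
[ 534.35267912 -253.05214093   75.        ]
[ 534.1334501  -250.72166794   75.        ]
[ 534.33450304 -254.27248604    0.        ]
[575.  -66.1 117. ] [ 27.4 -43.7  48.7]
[581.9 -34.6 117. ] [ -4.6 -47.9  48.7]
[599.9 -68.3 117. ] [ 27.4 -68.7  48.7]
[605.4 -36.6 117. ] [ -4.6 -71.4  48.7]
```

The cup is on the inlay, about 2–3 mm off centre. Next I press the block.

step_arm:
  steps:
    - {"linear": [0.2, 0, 1.5], "spin": 0}
    - {"linear": [0.2, 0, 3.5], "spin": 0}
    - {"linear": [0.2, 0, 5.5], "spin": 0}
    - {"linear": [0.2, 0, 6.5], "spin": 0}
    - {"linear": [0.2, 0, 6.5], "spin": 0}
    - {"linear": [0.2, -0.8, 6.5], "spin": 0}
    - {"linear": [0.2, -1.5, 6.5], "spin": 0}
    - {"linear": [0.2, -2, 6.5], "spin": 0}
    - {"linear": [0.2, -2, 6.5], "spin": 0}
    - {"linear": [0.2, -2, 6.5], "spin": 0}
  gripper: 1

```text
clock: 14.85
ee_pos: [555.0, -39.4, 102.0]
ee_rot: [-3.141, 0.0, -1.66]
ft_force: [0.8, 0.4, -0.1]
opening: 0.6
```

```bash
python3 -c "
from h import *
s=bot.get_state();print(s['ee_pos'],s['ft_force']);p,d=bot.camera('wrist');cv2.imwrite('pics/w13.png',p[...,::-1])"; python3 look.py 9
```

```text
[554.99457176 -39.38043738 102.03624291] [ 0.75095904  0.41002507 -0.12804001]
14.9 [554.5 -39.4 101.9] [-3.141  0.    -1.66 ] [-0.7 -0.3 -0.4]
top aqua [332 164] [371 199] ((533.2296142578125, -244.99417114257812), (77.66581726074219, 89.49437713623047), 16.72467041015625)
side aqua [254 133] [275 147] ((536.6322021484375, -241.82733154296875), (78.11046600341797, 81.68467712402344), 15.9119234085083)
```

View pics/w13.png

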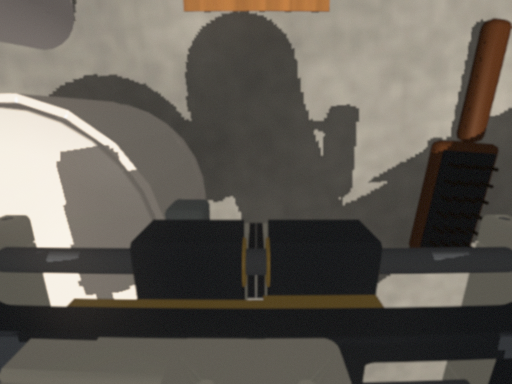

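View pics/sidec9.png

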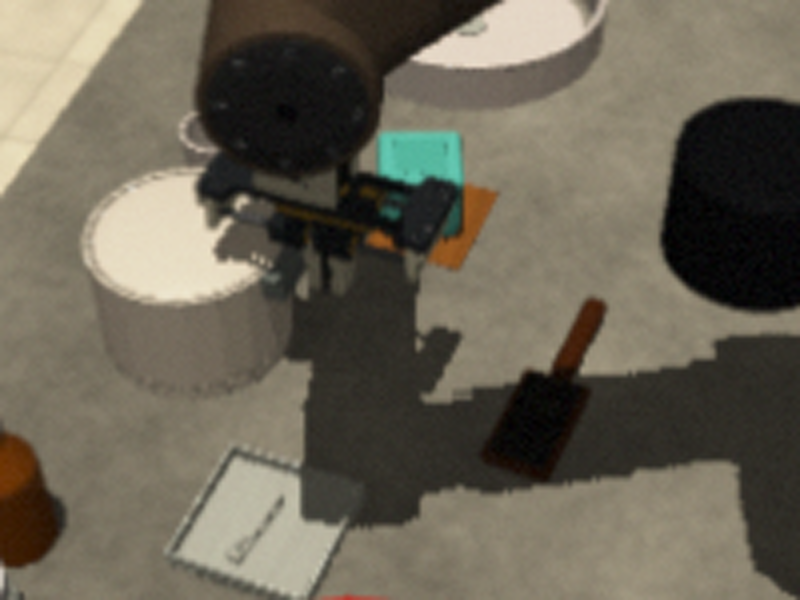

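step_arm:
  steps:
    - {"linear": [0, -0.2, 0], "spin": 0}
    - {"linear": [0, -0.3, 0], "spin": 0}
    - {"linear": [0, -0.4, 0], "spin": 0}
    - {"linear": [0, -0.5, 0], "spin": 0}
    - {"linear": [0, -0.6, 0], "spin": 0}
    - {"linear": [0, -0.6, 0], "spin": 0}

```text
clock: 15.5
ee_pos: [560.4, -39.9, 101.5]
ee_rot: [-3.142, -0.0, -1.659]
ft_force: [0.1, 0.2, 0.9]
opening: 0.3
```

step_arm:
  steps:
    - {"linear": [0, -0.1, 0], "spin": 0}
    - {"linear": [0, -0.2, 0], "spin": 0}
    - {"linear": [0, -0.3, 0], "spin": 0}
    - {"linear": [0, -0.3, 0], "spin": 0}

```text
clock: 15.83
ee_pos: [563.4, -40.2, 101.5]
ee_rot: [-3.142, -0.0, -1.659]
ft_force: [1.0, -0.8, -0.3]
opening: 0.5
```

step_arm:
  steps:
    - {"linear": [0, -0.1, 0], "spin": 0}
    - {"linear": [0, -0.2, 0], "spin": 0}
    - {"linear": [0, -0.2, 0], "spin": 0}

```text
clock: 16.08
ee_pos: [565.4, -40.4, 101.6]
ee_rot: [-3.142, -0.0, -1.659]
ft_force: [0.8, 0.2, 0.8]
opening: 0.3
```

step_arm:
  steps:
    - {"linear": [0, -0.1, 0], "spin": 0}
    - {"linear": [0, -0.2, 0], "spin": 0}
    - {"linear": [0, -0.3, 0], "spin": 0}
    - {"linear": [0, -0.3, 0], "spin": 0}

```text
clock: 16.42
ee_pos: [567.8, -40.7, 101.4]
ee_rot: [3.141, -0.0, -1.66]
ft_force: [-2.5, 0.3, 1.7]
opening: 0.7
```

```bash
python3 look.py 10; python3 -c "
import cv2
p=cv2.imread('pics/side10.png');cv2.imwrite('pics/s10z.png',cv2.resize(p[135:185,205:270],None,fx=10,fy=10,interpolation=cv2.INTER_CUBIC))"
```

```text
16.4167 [567.8 -40.7 101.4] [ 3.141 -0.    -1.66 ] [-2.5  0.3  1.7]
top aqua [332 164] [371 199] ((533.0999145507812, -244.9783477783203), (77.57512664794922, 89.67320251464844), 17.007375717163086)
side aqua [254 133] [275 158] ((528.3777465820312, -213.18199157714844), (77.94087219238281, 141.3063201904297), 15.911920547485352)
```

View pics/s10z.png

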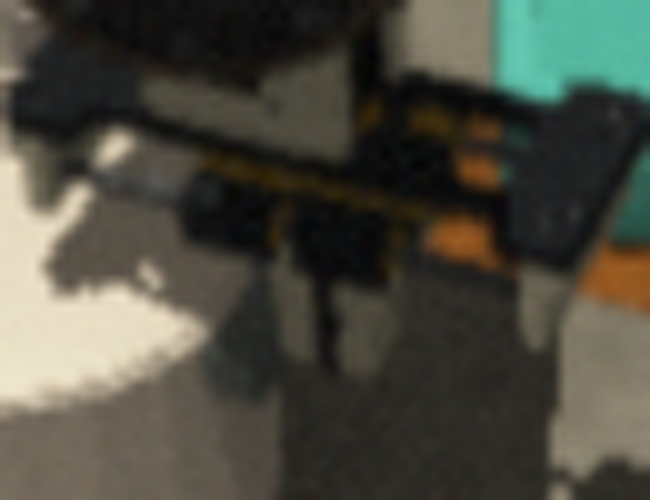

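step_arm:
  steps:
    - {"linear": [0, -0.1, 0], "spin": 0}
    - {"linear": [0, -0.2, 0], "spin": 0}
    - {"linear": [0, -0.3, 0], "spin": 0}
    - {"linear": [0, -0.4, 0], "spin": 0}
    - {"linear": [0, -0.4, 0], "spin": 0}

```text
clock: 16.93
ee_pos: [572.2, -41.1, 101.5]
ee_rot: [3.141, -0.0, -1.659]
ft_force: [-3.5, -0.2, 3.2]
opening: 0.6
```

step_arm:
  steps:
    - {"linear": [0, -0.1, 0], "spin": 0}
    - {"linear": [0, -0.1, 0], "spin": 0}
    - {"linear": [0, 2.5, 0], "spin": 0}
    - {"linear": [0, 6, 0], "spin": 0}
    - {"linear": [0, 9, 0], "spin": 0}
    - {"linear": [0, 11, 0], "spin": 0}
    - {"linear": [0, 11, -1], "spin": 0}
    - {"linear": [0, 11, -3], "spin": 0}
    - {"linear": [0, 11, -6], "spin": 0}
    - {"linear": [0, 11, -9], "spin": 0}
    - {"linear": [0, 11, -10], "spin": 0}
    - {"linear": [0, 11, -10], "spin": 0}

```text
clock: 17.93
ee_pos: [465.5, -30.6, 205.0]
ee_rot: [-3.134, 0.003, -1.659]
ft_force: [0.4, 0.2, 0.4]
opening: 0.6
```

```bash
python3 look.py 11
```

```text
17.9333 [465.5 -30.6 205. ] [-3.134e+00  3.000e-03 -1.659e+00] [0.4 0.2 0.4]
top aqua [343 164] [371 199] ((534.6728515625, -250.12078857421875), (77.57512664794922, 78.91798400878906), 17.007375717163086)
side aqua [255 141] [269 158] ((540.6010131835938, -180.90396118164062), (41.46856689453125, 105.55591583251953), 36.2175407409668)
```

View pics/sidec11.png

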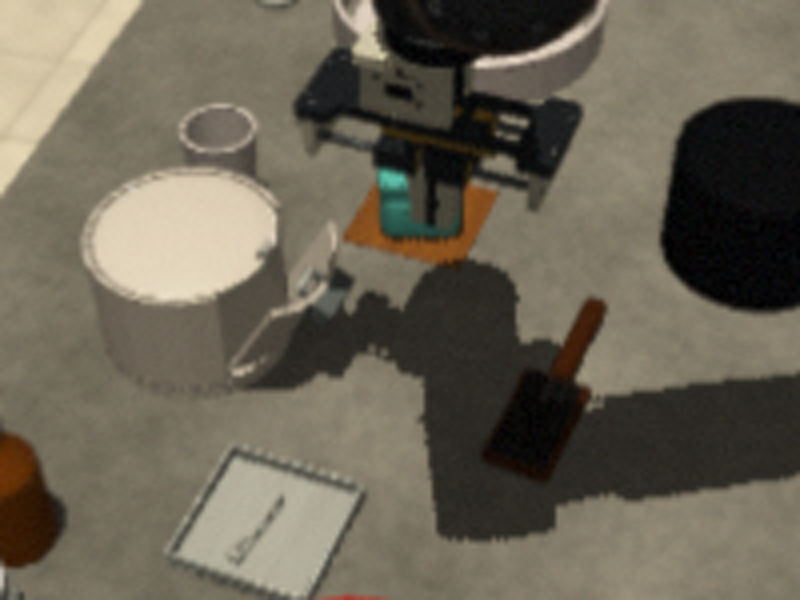

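View pics/topc11.png

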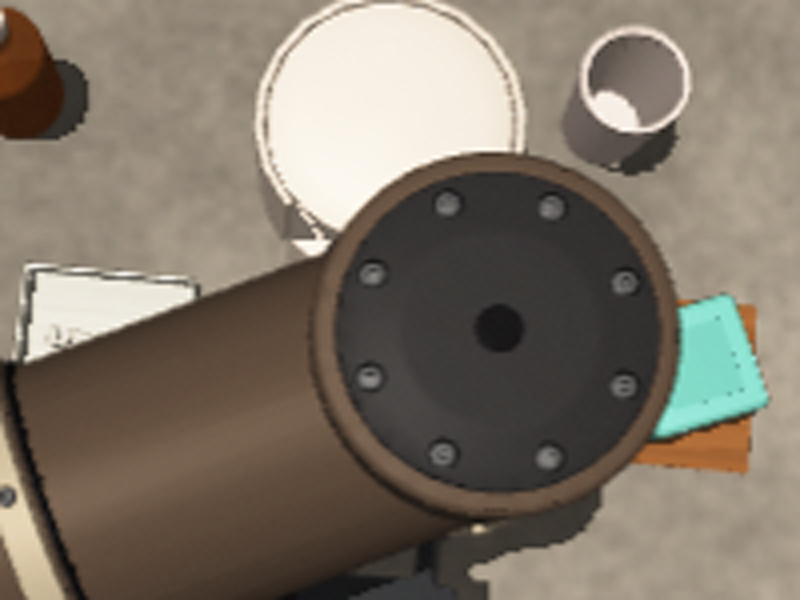

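The flap has sprung ajar and the cup has not moved. I hold briefly to let things settle, then check once more before handing in.

step_arm:
  steps:
    - {"linear": [0, 0, -1], "spin": 0}
    - {"linear": [0, 0, -2], "spin": 0}
    - {"linear": [0, 0, -2], "spin": 0}
    - {"linear": [0, 0, -2], "spin": 0}
    - {"linear": [0, 0, -2], "spin": 0}
    - {"linear": [0, 0, -2], "spin": 0}
    - {"linear": [0, 0, -2], "spin": 0}
    - {"linear": [0, 0, -2], "spin": 0}

```text
clock: 18.7
ee_pos: [462.5, -31.3, 221.3]
ee_rot: [3.141, -0.0, -1.66]
ft_force: [0.2, -0.7, 1.0]
opening: 0.3
```

```bash
python3 look.py 12; python3 - <<'E'
from h import *
a=cv2.imread("pics/sidec11.png").astype(int);b=cv2.imread("pics/sidec12.png").astype(int)
print("flap region diff",abs(a-b)[220:390,230:345].mean())
p=cv2.imread("pics/side12.png");cv2.imwrite("pics/s12z.png",cv2.resize(p[130:200,170:270],None,fx=8,fy=8,interpolation=cv2.INTER_CUBIC))
E
```

```text
18.7 [462.5 -31.3 221.3] [ 3.141 -0.    -1.66 ] [ 0.2 -0.7  1. ]
top aqua [346 164] [371 198] ((536.1843872070312, -254.2667999267578), (77.86363983154297, 69.88816833496094), 16.08620834350586)
side aqua [254 136] [274 158] ((528.9979858398438, -204.9151611328125), (66.83466339111328, 126.64313507080078), 21.64200782775879)
flap region diff 2.009002557544757
```

View pics/s12z.png

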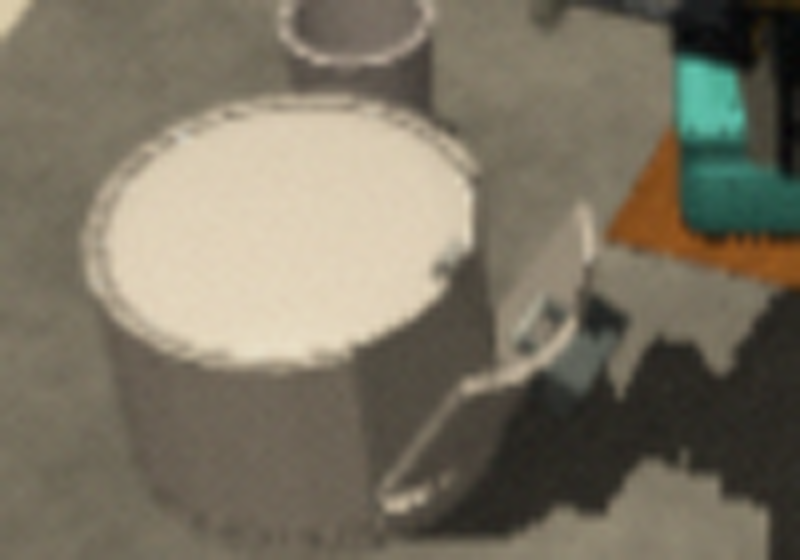

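The side view shows the flap standing wide ajar and at rest. The cup is upright on the inlay and the arm is clear of everything.

```bash
python3 -c "
from station import bot
print(bot.close_job())"
```

```text
the job is handed in; nothing more can be done
None
```

The denture cup now stands on the inlay and the bin's flap is ajar. I handed the job in at about 19 s of the 64 s allowed.

**What I did:**
- I pushed the cup along the counter with the shut fingers: first sideways past the block, where it turned about 17°, then from behind onto the inlay.
- I then pressed the block about 5 mm in, at roughly 3.5 N, and backed off quickly so the flap could swing out.

**Last checks:**
- **Cup:** before the press, the top view put its centre at about (534, -253) against (534, -254) for the inlay. A second estimate from the lid's outline was about 3.5 mm off. It was upright and unmoved afterwards, but the arm partly hid it in the last top view.
- **Flap:** it stood wide open and looked the same in two pictures about 0.8 s apart. I did not measure its angle.
- **Arm:** it was clear of everything, with only noise on the force reading.
- **Other items:** the tray, clipper, hairbrush and tumbler looked unmoved in the last side pictures. I did not re-measure them, and I did not check the soap and jar specifically, though the arm never worked near them.

**Disagreements along the way:**
- Single wrist-camera estimates of the cup differed by up to about 14 mm while it was partly hidden, so I relied on the clearer views.
- I had taken the fingers as 21 mm from centre to back, but at the block contact came at about 14 mm.

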